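# Fetch the candy dish from behind the jam and sugar and serve it between the cups

### The arm

A 7-joint arm with a two-finger parallel gripper is mounted at the origin on the work surface. World frame = base frame: x ahead of the robot, y to its left, z up, the work surface at z = 0. Lengths are in mm, angles in rad, forces in N, time in s.
With the tool pointing down it reaches from about 425 to 825 mm from the base axis. Payload 3.6 kg.
Tool frame: the origin (TCP) lies at the very end of the fingers, on their centre line; the grasp point (between the pads) lies 19 mm behind it; z points along the fingers, x is the direction in which the jaws open and shut, and the axes are right-handed (so a half turn about z gives the same grasp; the last joint's range is limited). The gripper opens to 85 mm and grips with 20 to 120 N. Pads are 22 mm wide; open, the fingers measure 114 mm over their backs; the gripper's body (76 mm by 85 mm) begins 54 mm behind the grasp point. The pads swing forward as they close: fully open they stand 13 mm farther back than shut.
Start: joints at [-1.19, 0.615, -0.013, 1.423, 0.008, 1.103, -0.04], TCP at [257.749, 596.681, 231.297] pointing down, gripper open.
Joint ranges: [-3.12, 3.12], [-0.3, 2.06], [-1.34, 1.32], [0.26, 2.42], [-1.36, 4.5], [0.01, 1.98], [-2.84, 2.84]. Speed limits (rad/s): [2.79, 2.79, 3.14, 3.14, 3.14, 3.14, 3.14].

### API

Orientations are given as a unit quaternion [w, x, y, z].
In Python, from bench import ctrl gives the robot as it stands. The module is installed in compiled form; this text tells all that it offers.
- The arm moves only by the tool step_arm, never from a script. Its argument "moves" is a list of rows, each a list of 5 numbers: the closure in counts, from 0 (fully open) to 255 (shut), then the shift along the tool's x, y, z in mm, then the turn about the tool's z in degrees. A call has exactly 5 rows; each row shifts and turns the commanded pose from where the row before left it, along the tool's axes as they then stand; what a row does not reach is not made up. A row lasts 1/12 s, in which the tool goes at most 41.7 mm and 7.16 degrees, less where a joint would pass 70% of its speed; a pose out of reach is approached as far as the arm can. A call with a gripper value outside its range is refused whole. The fingers move at their own pace and stop on an object; "force" is the grip in N (left out, the last holds). Time passes only in rows, so rows that do not move let the fingers close, or fill a call up. It gives the time, the measured TCP pose, the force and the opening at its end, in the units of the state.
- ctrl.observe(): the state, without advancing time (a new reading comes with each control period).
- ctrl.read_camera(name): name is "scene" or "top"; returns the picture (384x512x3 uint8, blue, green, red); there is no depth.
- ctrl.camera_model(name): a dict with "fx", "fy", "cx", "cy" (pixels), "R" (3x3) and "t" (3): a world point X has camera coordinates R X + t. Camera axes: x right, y down, z forward; pixel columns grow to the right and rows downward; lengths in mm; the calibration is good to about 2 mm. A picture is of the moment at which its call begins. camera_model takes no time and is no camera call.
- ctrl.finish_job(): hands the job in, once; it reports no verdict.
The state is a dict: "t": time; "joint_positions": joint angles; "dq": joint speeds; "effort": joint torques, N m; "tool_pos": TCP position; "orientation": TCP orientation; "force": force on the tool from outside, world axes, zero at the start; "wrist_torque": the same for the moment, N m; "grip_width": finger opening in mm.
Only numpy, scipy, OpenCV 4.12 (cv2) and the standard library are available. Lean on these libraries where they do the work, as an engineer would, in place of code of your own. Each camera call takes 0.05 s, during which the arm holds its last target.

### The job

Tea is being served and the guests want the candy dish (the glass one with the hinged, latched lid), which stands at the back of the wooden tray, hemmed in by the jam jar and the sugar bowl. Set the jam jar and the sugar bowl aside on the wooden board, stand the candy dish in the middle of the round trivet between the two cups, and then put the jam jar and the sugar bowl back on the tray, each exactly where it stood before. Keep everything upright, set it down gently, and leave the cups and the tongs where they are.

Things in the scene. Friction and masses are not known exactly. Their poses are not given: they have to be found in the camera images.
- candy: Low round glass candy dish with sweets inside and a domed glass lid, loose, about 0.3 kg. Body 64 mm across, sides vertical from 8 to 46 mm above the underside, lid top 60 mm, steel knob to 69 mm. Steel latch sticks out to 38 mm from the middle on its -x side (faces the robot, roughly), hinge likewise on +x: grip it across its y. Origin: centre of its underside, z up.
- jam: Closed glass jam jar with dark red preserve and a flat brass-coloured screw lid, loose, about 0.3 kg. Round, 60 mm in diameter, straight sides from 3 to 62 mm above its underside, total height 84 mm (lid 58 mm across). Origin: centre of its underside, z up.
- sugar: White ceramic sugar bowl with a ceramic lid and a ball knob, loose, about 0.3 kg. Round, 62 mm in diameter with vertical sides from 18 to 48 mm above its underside (narrower 44 mm foot below), knob top at 86 mm, ball 16 mm. Origin: centre of its underside, z up.
- tray: Wooden tray, fixed, 160 mm (x) by 250 mm (y). Origin: centre of its underside; floor 10 mm above it. Back wall (+x) 60 mm high, inner face at x=+71; sides 32 mm high, inner faces at y=+-117; front lip (-x) 20 mm high, inner face at x=-72. Flush 72 mm cork discs mark the places: x=+29, y=0 (candy dish) and x=-5, y=+59 and -59 (jam jar and sugar bowl, either way round).
- board: Empty flat wooden chopping board, fixed, the side area: 220 mm along its x by 130 mm along its y, 16 mm thick, with a 47 mm long handle tab beyond its -x end. Origin: centre of the underside of the 220 by 130 mm slab, z up, its top 16 mm above the origin. It lies to the left or the right of the tray.
- trivet: Round dark wooden trivet with a cork face, fixed, 110 mm in diameter and 10 mm thick; it lies on the other side of the tray from the board, between the two cups. Origin: centre of its underside, z up.
- cup_a: White ceramic teacup on a saucer, a bystander that stays: 78 mm across the rim, 56 mm high, handle to 60 mm on its +y side, standing on a loose 126 mm saucer 14 mm high. Its middle is about 125 mm from the middle of the trivet. Origin: centre of the cup's underside, 7 mm above the table.
- cup_b: The other teacup on a saucer, alike, on the opposite side of the trivet; it stays.
- tongs: Steel sugar tongs lying on their wooden block in front of the tray (towards the robot), a bystander that stays: one piece 44 mm (x) by 150 mm (y), 33 mm high. Origin: centre of its underside.

How it is judged (in metres and radians):
On the way, in this order (a step that is already met when the one before it is completed fails the run):
1. the jam jar and the sugar bowl both stand released on the wooden board while the candy dish is still in its place (x of jam in the frame of board between -0.1 and 0.1 m and y of jam in the frame of board between -0.055 and 0.055 m and z of jam in the frame of board between 0.012 and 0.02 m and x of sugar in the frame of board between -0.1 and 0.1 m and y of sugar in the frame of board between -0.055 and 0.055 m and z of sugar in the frame of board between 0.012 and 0.02 m and angle between each of jam, sugar's own z axis and vertical below 0.12 rad and contact force between the fingers and jam below 0.2 N and contact force between the fingers and sugar below 0.2 N and distance of candy from where it was at the start of the episode below 0.02 m), for 0.2 s.
2. the candy dish stands released in the middle of the trivet (horizontal distance between candy and trivet below 0.015 m and z of candy in the frame of trivet below 0.014 m and angle between candy's own z axis and vertical below 0.12 rad and contact force between the fingers and candy below 0.2 N), for 0.2 s.
At the end, for the whole second after the job is handed in: The candy dish stands upright on the trivet, its middle within 15 mm of the trivet's middle; the jam jar and the sugar bowl each stand upright on the tray within 15 mm of where they stood at the start; all three are released and at rest (horizontal distance between candy and trivet below 0.015 m and z of candy in the frame of trivet between 0.006 and 0.014 m and distance of each of jam, sugar from where it was at the start of the episode below 0.015 m and angle between each of candy, jam, sugar's own z axis and vertical below 0.12 rad and linear speed of each of candy, jam, sugar below 0.02 m/s); the robot touches nothing.
It fails at once if the candy dish, the jam jar or the sugar bowl is tipped over (angle between any of candy, jam, sugar's own z axis and vertical above 0.7 rad).
It fails at once if the candy dish, the jam jar or the sugar bowl is dropped or banged down (faster than 0.6 m/s close above its support) ((height (world z) of candy below 0.028 m and linear speed of candy above 0.6 m/s) or (height (world z) of jam below 0.028 m and linear speed of jam above 0.6 m/s) or (height (world z) of sugar below 0.028 m and linear speed of sugar above 0.6 m/s)).
It fails at once if a cup or the tongs block is pushed more than 20 mm or a cup is tipped (distance of any of cup_a, cup_b, tongs from where it was at the start of the episode above 0.02 m or angle between any of cup_a, cup_b's own z axis and vertical above 0.5 rad).
It also fails if it takes over 128 s, if anything falls off the work surface, if the arm or the gripper's body presses on something with over 40 N, if the wrist force passes 120 N, or if a joint passes its speed limit or range.

## Working session

There is one attempt and no reset: what is moved stays moved. The work goes in short steps, Python scripts to look and compute and a tool call to move; the robot and the scene stay as the last step left them, time stands still between calls to the robot, and variables do not carry over. Pictures are saved under pics/ and viewed, and the job is handed in when it is done.

Besides the shell and the picture viewer there is one more tool, called after ">>>" as name(argument=value, ...), one argument or row to a line, values as JSON. step_arm: Moves the arm, as the interface text tells. Its arguments: {"type":"object","properties":{"moves":{"type":"array"},"force":{"type":"number"}},"required":["moves"]}

```bash
mkdir -p pics
python3 - <<'E'
from bench import ctrl
import cv2,numpy as np
for n in ("scene","top"):
    im=ctrl.read_camera(n); cv2.imwrite(f"pics/{n}0.png",im)
    m=ctrl.camera_model(n); R=np.array(m["R"]);t=np.array(m["t"])
    print(n,m["fx"],m["cx"],m["cy"],"cam pos",(-R.T@t).round(),R.round(3).tolist())
s=ctrl.observe(); print({k:np.round(v,3) for k,v in s.items()})
E
```

```text
scene 347.47307956818696 249.61514084841227 196.99347908404616 cam pos [ 862. -548.  528.] [[0.822, 0.57, 0.018], [0.353, -0.484, -0.801], [-0.447, 0.664, -0.599]]
top 392.9349544108222 253.38042503057537 189.30669228562886 cam pos [360.  13. 917.] [[0.018, -1.0, 0.002], [-0.984, -0.018, -0.177], [0.177, 0.001, -0.984]]
{'t': np.float64(0.1), 'joint_positions': array([-1.19 ,  0.616, -0.013,  1.425,  0.008,  1.103, -0.04 ]), 'dq': array([-0.   , -0.   ,  0.   , -0.005,  0.001, -0.001,  0.001]), 'effort': array([ 2.0000e-03, -4.7038e+01,  2.6000e-01, -1.7157e+01,  1.0000e-02,
        6.0000e-03, -0.0000e+00]), 'tool_pos': array([257.458, 596.084, 230.23 ]), 'orientation': array([ 0.001,  0.836,  0.549, -0.001]), 'force': array([-0.927, -0.35 ,  0.256]), 'wrist_torque': array([-0.042,  0.002,  0.044]), 'grip_width': np.float64(85.462)}
```

View pics/scene0.png

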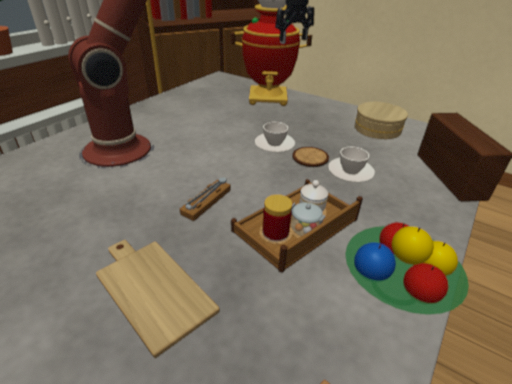

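View pics/top0.png

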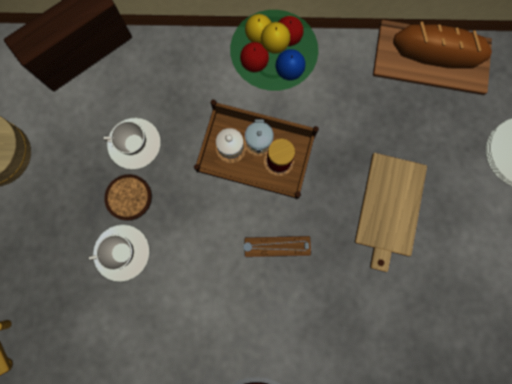

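The scene picture shows the tray with the jam jar at about (277,215), the sugar bowl at (314,195) and the candy dish at (307,215). The board is at (155,290) and the trivet at (311,156), between the cups. In the top picture the jam is at (281,153), the sugar at (229,142), the candy at (259,135), the trivet at (128,197) and the board at (392,205).

Run:
```python
import cv2
a=cv2.imread("pics/top0.png"); b=cv2.imread("pics/scene0.png")
cv2.imwrite("pics/top0c.png",cv2.resize(a[92:202,190:325],None,fx=5.5,fy=5.5,interpolation=cv2.INTER_CUBIC)) 
cv2.imwrite("pics/scene0c.png",cv2.resize(b[170:270,225:370],None,fx=5,fy=5,interpolation=cv2.INTER_CUBIC))
```

```text
(no output)
```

View pics/top0c.png

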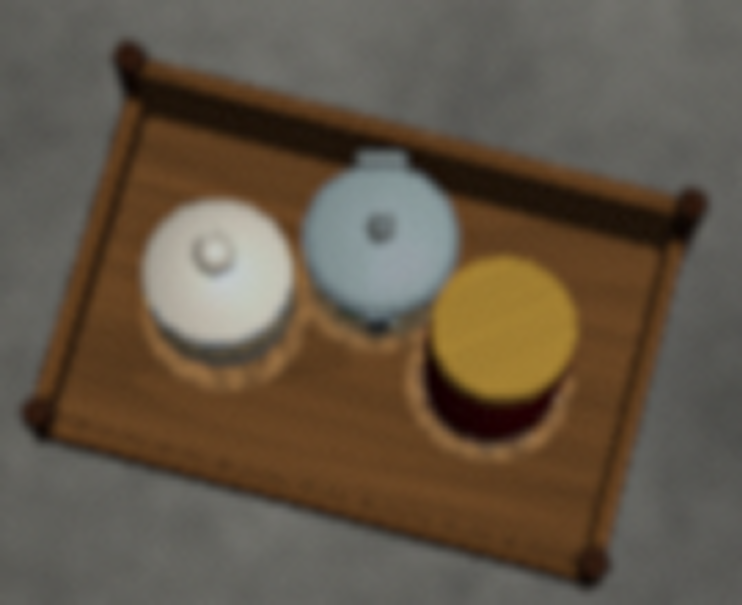

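View pics/scene0c.png

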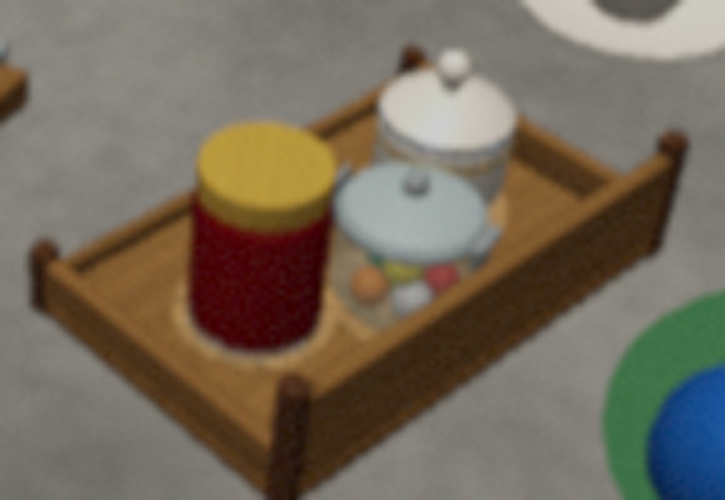

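The crops show, in the top view, the sugar knob at (214,251), the candy knob at (381,228), the hinge at (383,158), the latch at (378,326) and the centre of the jam lid at (506,329), all in crop pixels. In the scene view the sugar knob is at (453,66), the candy knob at (416,182) and the jam lid top at (267,165).

```bash
cat > h.py <<'E'
import numpy as np, cv2
from bench import ctrl
M={n:ctrl.camera_model(n) for n in("scene","top")}
def ray(n,u,v):
    m=M[n];R=np.array(m["R"]);t=np.array(m["t"])
    d=R.T@np.array([(u-m["cx"])/m["fx"],(v-m["cy"])/m["fy"],1]);return -R.T@t,d/np.linalg.norm(d)
def onz(n,u,v,z):
    c,d=ray(n,u,v);return (c+d*(z-c[2])/d[2])
def tri(a,b):
    c1,d1=ray("top",*a);c2,d2=ray("scene",*b)
    s=np.linalg.lstsq(np.c_[d1,-d2],c2-c1,rcond=None)[0]
    p,q=c1+s[0]*d1,c2+s[1]*d2
    return (p+q)/2,np.linalg.norm(p-q)
def proj(n,X):
    m=M[n];p=np.array(m["R"])@np.array(X,float)+np.array(m["t"]);return m["fx"]*p[0]/p[2]+m["cx"],m["fy"]*p[1]/p[2]+m["cy"]
E
cat > m1.py <<'E'
from h import *
T=lambda x,y:(190+(x+.5)/5.5-.5,92+(y+.5)/5.5-.5)
S=lambda x,y:(225+(x+.5)/5-.5,170+(y+.5)/5-.5)
for n,a,b,z in (("sugar",T(214,251),S(453,66),88),("candy",T(381,228),S(416,182),76),("jam",T(506,329),S(267,165),94)):
    p,g=tri(a,b);print(n,"tri",p.round(1),"gap",g.round(1),"top",onz("top",*a,z).round(1),"scene",onz("scene",*b,z).round(1))
h=onz("top",*T(383,158),60);l=onz("top",*T(378,326),52);print("hinge/latch",h.round(),l.round())
for n,c,z in (("BL back-left",(140,68),60),("BR",(675,198),60),("FL",(40,432),20),("FR",(585,580),20)):
    print(n,onz("top",*T(*c),z).round(1))
im=cv2.imread("pics/top0.png");hsv=cv2.cvtColor(im,cv2.COLOR_BGR2HSV)
# jam lid mask
m=cv2.inRange(hsv,(18,120,100),(32,255,255));m[:, :262]=0;m[:,300:]=0;m[:135]=0;m[175:]=0
x=cv2.moments(m,True);print("lid",x["m00"],onz("top",x["m10"]/x["m00"],x["m01"]/x["m00"],93).round(1))
# board
m=cv2.inRange(hsv,(8,70,90),(30,255,255));m[:,:345]=0;m[:, 440:]=0;m[:150]=0;m[280:]=0
m=cv2.morphologyEx(m,cv2.MORPH_OPEN,np.ones((25,25)))
c=max(cv2.findContours(m,0,2)[0],key=cv2.contourArea)
bx=cv2.boxPoints(cv2.minAreaRect(c));P=np.array([onz("top",*p,16)[:2] for p in bx]);print("board",bx.round(),P.round(),P.mean(0),np.linalg.norm(P[1]-P[0]),np.linalg.norm(P[2]-P[1]))
# trivet
m=cv2.inRange(hsv,(5,60,10),(30,255,255));m[:,:95]=0;m[:,160:]=0;m[:172]=0;m[224:]=0
c=max(cv2.findContours(m,0,2)[0],key=cv2.contourArea);e=cv2.fitEllipse(cv2.convexHull(c));print("trivet",e)
p=onz("top",*e[0],9);print(p.round(1),np.array(e[1])/392.9*930)
E
python3 m1.py
```

```text
sugar tri [622.9  69.7  89.6] gap 1.0 top [623.8  70.1  88. ] scene [621.7  71.5  88. ]
candy tri [639.7   3.5  73.2] gap 0.3 top [638.6   3.4  76. ] scene [6.412e+02 2.000e-01 7.600e+01]
jam tri [593.4 -45.9  92. ] gap 1.7 top [592.1 -46.3  94. ] scene [595.2 -47.6  94. ]
hinge/latch [674.   3.  60.] [604.   4.  52.]
BL back-left [712.  105.3  60. ]
BR [ 659.2 -118.5   60. ]
FL [564.  146.5  20. ]
FR [504.5 -85.3  20. ]
lid 553.0 [593.2 -45.4  93. ]
board [[355. 248.]
 [371. 153.]
 [427. 163.]
 [410. 258.]] [[ 389. -219.]
 [ 614. -265.]
 [ 592. -396.]
 [ 370. -345.]] [ 491.24072423 -306.11433071] 229.05119643211196 132.88219455809707
trivet ((127.48070526123047, 196.88433837890625), (45.438777923583984, 47.658348083496094), 63.9463005065918)
[499.5 307.5   9. ] [107.55424655 112.80800132]
```

Run:
```python
import cv2
a=cv2.imread("pics/top0.png"); b=cv2.imread("pics/scene0.png")
cv2.imwrite("pics/top0t.png",cv2.resize(a[110:290,80:180],None,fx=3.3,fy=3.3,interpolation=cv2.INTER_CUBIC)) 
cv2.imwrite("pics/scene0b.png",cv2.resize(b[110:190,240:390],None,fx=5,fy=5,interpolation=cv2.INTER_CUBIC))
```

```text
(no output)
```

View pics/top0t.png

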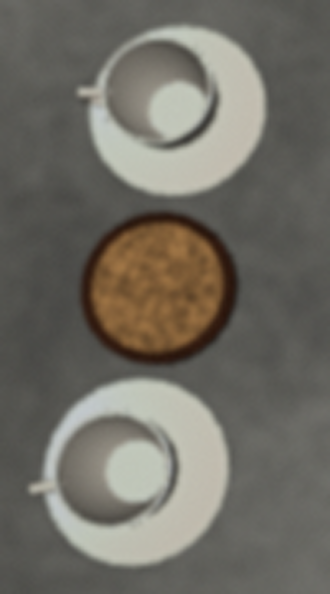

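View pics/scene0b.png

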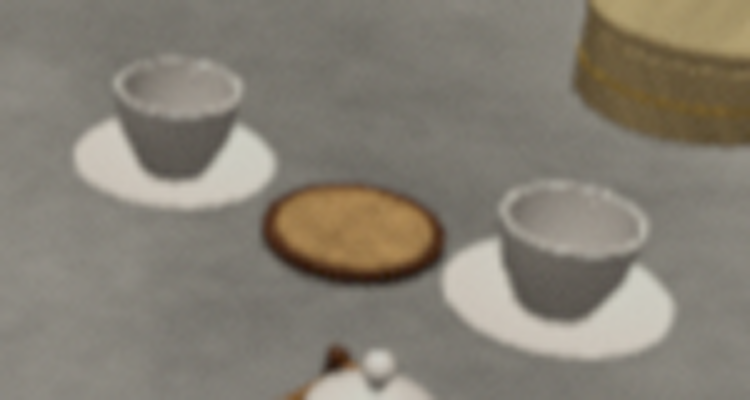

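```bash
cat >> h.py <<'E'
def go(x,y,z,a):
    s=ctrl.observe();p=s["tool_pos"];w,i,j,k=s["orientation"]
    R=np.array([[1-2*(j*j+k*k),2*(i*j-w*k),2*(i*k+w*j)],[2*(i*j+w*k),1-2*(i*i+k*k),2*(j*k-w*i)],[2*(i*k-w*j),2*(j*k+w*i),1-2*(i*i+j*j)]])
    al=np.degrees(np.arctan2(R[1,0],R[0,0]));d=np.array([x,y,z])-p
    c=np.radians(al);f=np.array([np.cos(c)*d[0]+np.sin(c)*d[1],np.sin(c)*d[0]-np.cos(c)*d[1],-d[2]])
    turn=-((a-al+180)%360-180)
    c2=np.radians(a);g=np.array([np.cos(c2)*d[0]+np.sin(c2)*d[1],np.sin(c2)*d[0]-np.cos(c2)*d[1],-d[2]])
    print("t",round(float(s["t"]),2),"pos",p.round(1),"alpha",round(float(al),1),"tilt",R[:,2].round(3),"F",s["force"].round(1),"w",round(float(s["grip_width"]),1),"q7",round(float(s["joint_positions"][6]),2))
    print("delta now-axes",f.round(1),"turn",round(float(turn),1),"| delta after turn",g.round(1),"dist",round(float(np.linalg.norm(d)),1))
E
python3 -c "
from h import *
go(623,70,130,13.8)
b=np.array([491,-306]);u=np.array([.98,-.2]);print(b-52*u,b+52*u)
c,s=onz('top',128.1,196.8,8),onz('scene',310.4,155.8,8);print('trivet',c,s)"
```

```text
t 0.1 pos [257.5 596.1 230.2] alpha 66.6 tilt [-0.001 -0.002 -1.   ] F [-0.9 -0.4  0.3] w 85.5 q7 -0.04
delta now-axes [-338.   544.2  100.2] turn 52.8 | delta after turn [229.5 598.1 100.2] dist 648.4
[ 440.04 -295.6 ] [ 541.96 -316.4 ]
trivet [499.88043453 306.41659199   8.        ] [502.7115074  305.43782736   8.        ]
```

>>> step_arm(
  moves=[
    [0,0,0,0,5.3],
    [0,0,0,0,5.3],
    [0,0,0,0,5.3],
    [0,0,0,0,5.3],
    [0,0,0,0,5.3],
  ],
  force=40,
)

```text
t: 0.52
tool_pos: [268.0, 582.6, 229.7]
orientation: [0.016, 0.941, 0.339, 0.0]
force: [12.2, -24.8, 8.8]
grip_width: 85.2
```

>>> step_arm(
  moves=[
    [0,0,0,0,5.3],
    [0,0,0,0,5.3],
    [0,0,0,0,5.3],
    [0,0,0,0,5.3],
    [0,0,0,0,5.3],
  ],
)

```text
t: 0.93
tool_pos: [275.9, 563.3, 230.4]
orientation: [0.035, 0.993, 0.111, 0.004]
force: [19.5, -53.4, 23.8]
grip_width: 85.2
```

The force reading is 53 N, so I'm looking before moving again.

Run:
```python
from h import *
go(275,520,230,13.8)
for n in("scene","top"):
    im=ctrl.read_camera(n)
    cv2.imwrite(f"pics/{n}1.png",im)
a=cv2.imread("pics/scene1.png")[0:120,200:360];cv2.imwrite("pics/scene1c.png",cv2.resize(a,None,fx=4,fy=4))
```

```text
t 0.93 pos [275.9 563.3 230.4] alpha 12.8 tilt [ 0.015 -0.068 -0.998] F [ 19.5 -53.4  23.8] w 85.2 q7 -0.83
delta now-axes [-10.5  42.    0.4] turn -1.0 | delta after turn [-11.2  41.8   0.4] dist 43.3
```

View pics/scene1c.png

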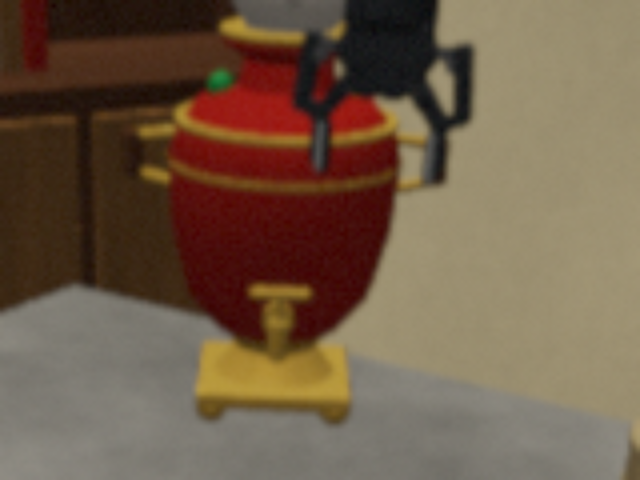

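View pics/top1.png

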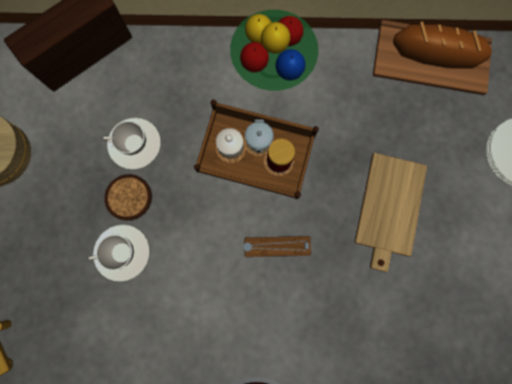

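My turn at the start swung a finger against the samovar, which I had not measured. It pushes the tool towards +x and -y, and that is also the way to the tray, so I back off that way.

>>> step_arm(
  moves=[
    [0,10,30,0,0],
    [0,10,30,0,0],
    [0,10,30,0,0],
    [0,10,30,0,0],
    [0,10,30,0,0],
  ],
)

```text
t: 1.45
tool_pos: [342.0, 461.1, 230.9]
orientation: [0.0, 0.993, 0.119, -0.0]
force: [1.1, 0.3, -0.2]
grip_width: 85.8
```

Run:
```python
from h import *
go(623,70,160,13.8)
a=ctrl.read_camera("scene");cv2.imwrite("pics/scene2.png",a)
```

```text
t 1.45 pos [342.  461.1 230.9] alpha 13.7 tilt [-0.001 -0.001 -1.   ] F [ 1.1  0.3 -0.2] w 85.8 q7 -0.6
delta now-axes [180.8 446.4  70.9] turn -0.1 | delta after turn [179.6 446.8  70.9] dist 486.7
```

View pics/scene2.png

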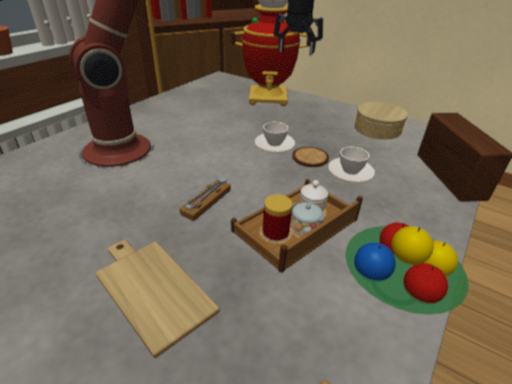

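The gripper is free again: the force is near zero and the samovar still stands at (268,95). On to the sugar bowl.

>>> step_arm(
  moves=[
    [0,12,30,0,0],
    [0,12,30,0,0],
    [0,12,30,0,0],
    [0,12,30,0,0],
    [0,12,30,0,0],
  ],
)

```text
t: 1.92
tool_pos: [435.7, 329.8, 231.0]
orientation: [0.0, 0.993, 0.119, -0.0]
force: [0.2, 0.2, -0.6]
grip_width: 85.9
```

>>> step_arm(
  moves=[
    [0,12,30,0,0],
    [0,12,30,0,0],
    [0,12,30,5,0],
    [0,12,30,5,0],
    [0,12,30,5,0],
  ],
)

```text
t: 2.33
tool_pos: [529.5, 198.3, 215.8]
orientation: [0.0, 0.993, 0.119, -0.0]
force: [0.2, -0.6, -0.2]
grip_width: 85.5
```

>>> step_arm(
  moves=[
    [0,12,30,10,0],
    [0,12,30,10,0],
    [0,12,30,10,0],
    [0,12,30,10,0],
    [0,12,26,10,0],
  ],
)

```text
t: 2.75
tool_pos: [622.4, 69.4, 165.4]
orientation: [0.0, 0.993, 0.118, -0.001]
force: [0.4, -0.9, -0.4]
grip_width: 85.2
```

>>> step_arm(
  moves=[
    [0,0,0,0,0],
    [0,0,0,0,0],
    [0,0,0,0,0],
    [0,0,0,0,0],
    [0,0,0,0,0],
  ],
)

```text
t: 3.17
tool_pos: [621.4, 73.9, 166.7]
orientation: [-0.001, 0.993, 0.12, 0.0]
force: [0.4, 0.2, -0.4]
grip_width: 85.3
```

Run:
```python
from h import *
go(623,70,31,13.8)
a=ctrl.read_camera("scene");cv2.imwrite("pics/scene3c.png",cv2.resize(a[120:270,225:375],None,fx=4,fy=4))
a=ctrl.read_camera("top");cv2.imwrite("pics/top3c.png",cv2.resize(a[82:202,190:325],None,fx=4,fy=4))
```

```text
t 3.17 pos [621.4  73.9 166.7] alpha 13.8 tilt [ 0.     0.001 -1.   ] F [ 0.4  0.2 -0.4] w 85.3 q7 0.25
delta now-axes [  0.7   4.2 135.7] turn 0.0 | delta after turn [  0.7   4.2 135.7] dist 135.8
```

View pics/scene3c.png

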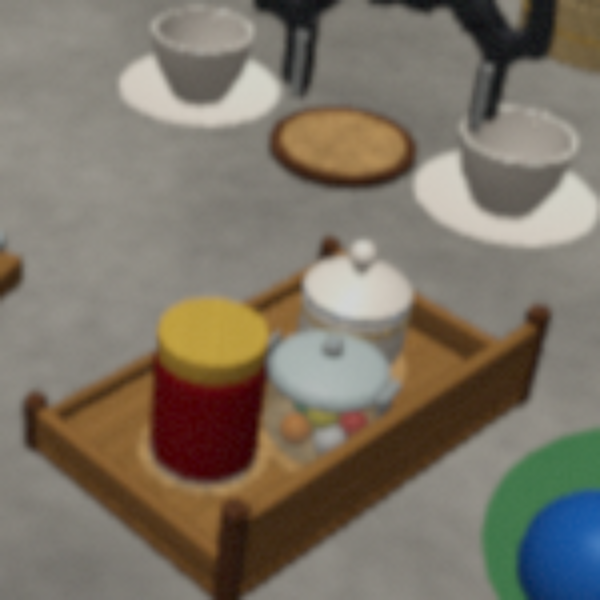

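View pics/top3c.png

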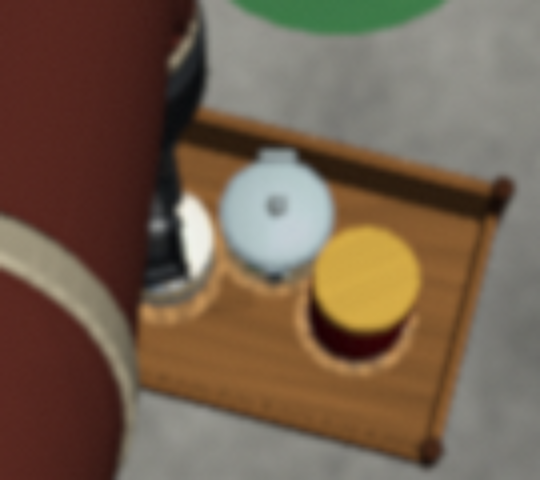

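The fingers are above the sugar bowl. I correct by (1, 4) mm and go down.

>>> step_arm(
  moves=[
    [0,1,4,10,0],
    [0,0,0,15,0],
    [0,0,0,15,0],
    [0,0,0,10,0],
    [0,0,0,0,0],
  ],
)

```text
t: 3.68
tool_pos: [621.7, 68.0, 113.4]
orientation: [0.0, 0.993, 0.119, -0.003]
force: [-1.3, -0.0, -0.1]
grip_width: 85.6
```

Run:
```python
from h import *
go(623,70,31,13.8)
a=ctrl.read_camera("scene");cv2.imwrite("pics/scene4c.png",cv2.resize(a[120:270,225:375],None,fx=4,fy=4))
```

```text
t 3.68 pos [621.7  68.  113.4] alpha 13.6 tilt [-0.006 -0.001 -1.   ] F [-1.3 -0.  -0.1] w 85.6 q7 0.27
delta now-axes [ 1.7 -1.6 82.4] turn -0.2 | delta after turn [ 1.7 -1.6 82.4] dist 82.4
```

View pics/scene4c.png

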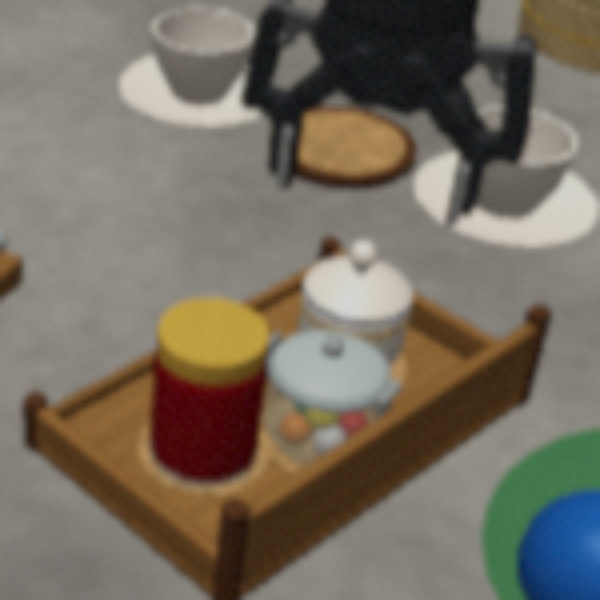

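The fingers straddle the bowl, tips at (285,180) and (457,215) in the crop with the knob at (363,253) midway below. I go on down.

>>> step_arm(
  moves=[
    [0,0,0,12,0],
    [0,0,0,12,0],
    [0,0,0,10,0],
    [0,0,0,8,0],
    [0,0,0,0,0],
  ],
)

```text
t: 4.15
tool_pos: [622.0, 68.0, 71.9]
orientation: [-0.0, 0.993, 0.119, -0.002]
force: [-0.1, 0.6, -0.2]
grip_width: 85.3
```

>>> step_arm(
  moves=[
    [0,0,0,12,0],
    [0,0,0,12,0],
    [0,0,0,10,0],
    [0,0,0,6,0],
    [0,0,0,0,0],
  ],
)

```text
t: 4.57
tool_pos: [622.3, 68.0, 32.2]
orientation: [-0.0, 0.993, 0.119, -0.002]
force: [-0.1, 0.4, 0.1]
grip_width: 85.6
```

>>> step_arm(
  moves=[
    [0,0,0,0,0],
    [0,0,0,0,0],
    [0,0,0,0,0],
    [0,0,0,0,0],
    [0,0,0,0,0],
  ],
)

```text
t: 4.98
tool_pos: [624.0, 68.1, 34.8]
orientation: [-0.0, 0.993, 0.119, 0.0]
force: [0.7, 0.1, 0.1]
grip_width: 85.1
```

Run:
```python
from h import *
go(623,70,31,13.8)
a=ctrl.read_camera("scene");cv2.imwrite("pics/scene5c.png",cv2.resize(a[120:270,225:375],None,fx=4,fy=4))
```

```text
t 4.98 pos [624.   68.1  34.8] alpha 13.6 tilt [ 0.001  0.    -1.   ] F [0.7 0.1 0.1] w 85.1 q7 0.3
delta now-axes [-0.5 -2.1  3.8] turn -0.2 | delta after turn [-0.5 -2.1  3.8] dist 4.4
```

View pics/scene5c.png

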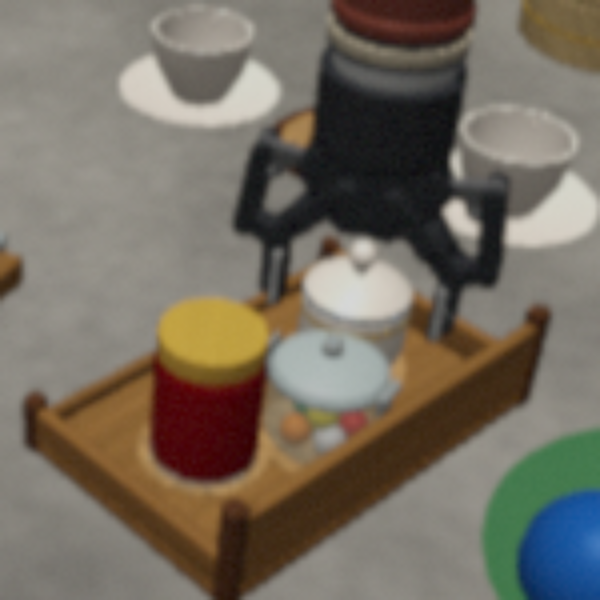

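The bowl sits midway between the fingers. A small correction, then close.

>>> step_arm(
  moves=[
    [0,0,-2,4,0],
    [0,0,0,0,0],
    [0,0,0,0,0],
    [60,0,0,0,0],
    [60,0,0,0,0],
  ],
  force=30,
)

```text
t: 5.45
tool_pos: [623.2, 70.0, 30.2]
orientation: [0.0, 0.993, 0.119, -0.0]
force: [0.3, -0.2, -0.5]
grip_width: 65.9
```

>>> step_arm(
  moves=[
    [255,0,0,0,0],
    [255,0,0,0,0],
    [255,0,0,0,0],
    [255,0,0,0,0],
    [255,0,0,0,0],
  ],
  force=30,
)

```text
t: 5.87
tool_pos: [623.3, 69.9, 30.6]
orientation: [0.0, 0.993, 0.119, 0.0]
force: [-2.0, -1.0, 3.1]
grip_width: 60.8
```

>>> step_arm(
  moves=[
    [255,0,0,0,0],
    [255,0,0,0,0],
    [255,0,0,0,0],
    [255,0,0,0,0],
    [255,0,0,0,0],
  ],
)

```text
t: 6.28
tool_pos: [623.3, 69.8, 30.6]
orientation: [0.0, 0.993, 0.119, 0.0]
force: [-2.0, -0.8, 4.6]
grip_width: 61.1
```

Run:
```python
from h import *
go(440,-296,160,13.8)
a=ctrl.read_camera("scene");cv2.imwrite("pics/scene6c.png",cv2.resize(a[120:270,225:375],None,fx=4,fy=4))
```

```text
t 6.28 pos [623.3  69.8  30.6] alpha 13.6 tilt [ 0. -0. -1.] F [-2.  -0.8  4.6] w 61.1 q7 0.3
delta now-axes [-264.3  312.3 -129.4] turn -0.2 | delta after turn [-265.3  311.6 -129.4] dist 429.2
```

View pics/scene6c.png

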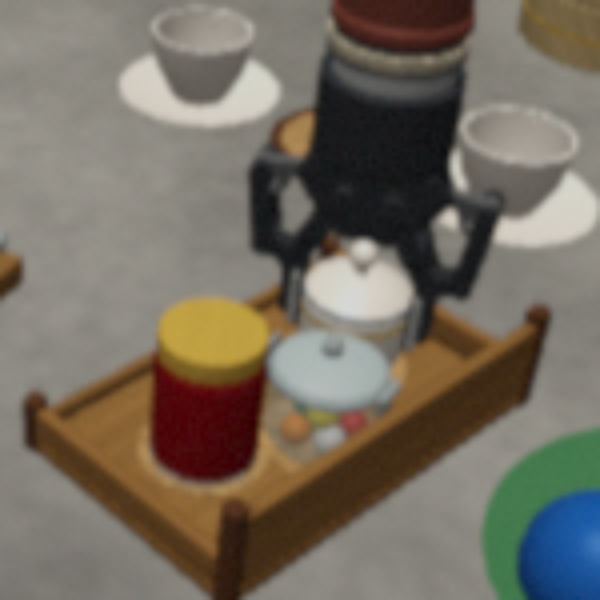

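The bowl is gripped at a width of 61 mm, with the TCP at (623.3, 69.8, 30.6). I lift it.

>>> step_arm(
  moves=[
    [255,0,0,-5,0],
    [255,0,0,-10,0],
    [255,0,0,-10,0],
    [255,0,0,-15,0],
    [255,0,0,-15,0],
  ],
)

```text
t: 6.75
tool_pos: [623.0, 70.1, 86.0]
orientation: [0.0, 0.993, 0.119, -0.0]
force: [0.4, -0.7, -3.3]
grip_width: 60.6
```

>>> step_arm(
  moves=[
    [255,0,0,-15,0],
    [255,0,0,-15,0],
    [255,0,0,-15,0],
    [255,0,0,-12,0],
    [255,0,0,-8,0],
  ],
)

```text
t: 7.17
tool_pos: [623.9, 70.1, 152.3]
orientation: [0.0, 0.993, 0.119, 0.001]
force: [-0.1, 0.9, -2.4]
grip_width: 60.8
```

>>> step_arm(
  moves=[
    [255,-4,5,0,0],
    [255,-8,10,0,0],
    [255,-13,16,0,0],
    [255,-16,19,0,0],
    [255,-16,19,0,0],
  ],
)

```text
t: 7.58
tool_pos: [582.0, -12.4, 149.0]
orientation: [0.0, 0.993, 0.119, -0.002]
force: [-0.1, 0.1, -2.3]
grip_width: 60.5
```

>>> step_arm(
  moves=[
    [255,-16,19,0,0],
    [255,-16,19,0,0],
    [255,-16,19,0,0],
    [255,-16,19,0,0],
    [255,-16,19,0,0],
  ],
)

```text
t: 8.0
tool_pos: [526.1, -123.9, 149.3]
orientation: [-0.0, 0.993, 0.118, -0.002]
force: [0.2, 0.2, -2.2]
grip_width: 60.6
```

Run:
```python
from h import *
go(440,-296,150,13.8)
a=ctrl.read_camera("scene");cv2.imwrite("pics/scene7.png",a)
```

```text
t 8.0 pos [ 526.1 -123.9  149.3] alpha 13.6 tilt [-0.003 -0.    -1.   ] F [ 0.2  0.2 -2.2] w 60.6 q7 0.6
delta now-axes [-124.1  147.1   -0.7] turn -0.2 | delta after turn [-124.7  146.6   -0.7] dist 192.5
```

View pics/scene7.png

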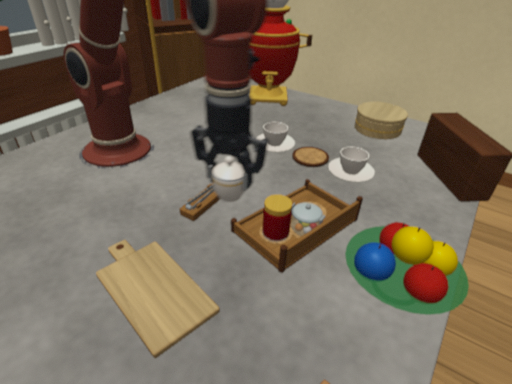

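The bowl hangs upright at (229,180). I check the board's corners in this view, (97,275), (155,243), (215,303) and (153,342), against the top view while moving on.

>>> step_arm(
  moves=[
    [255,-16,19,0,0],
    [255,-16,19,0,0],
    [255,-16,19,0,0],
    [255,-16,19,0,0],
    [255,-16,19,0,0],
  ],
)

```text
t: 8.47
tool_pos: [470.9, -234.4, 149.4]
orientation: [-0.0, 0.993, 0.118, -0.001]
force: [1.1, 0.1, -3.3]
grip_width: 60.9
```

>>> step_arm(
  moves=[
    [255,-16,19,0,0],
    [255,-14,16,0,0],
    [255,-9,11,0,0],
    [255,-5,6,0,0],
    [255,0,0,0,0],
  ],
)

```text
t: 8.88
tool_pos: [440.3, -296.2, 149.7]
orientation: [0.0, 0.993, 0.116, -0.001]
force: [0.5, 0.3, -2.3]
grip_width: 60.6
```

>>> step_arm(
  moves=[
    [255,0,0,0,0],
    [255,0,0,0,0],
    [255,0,0,0,0],
    [255,0,0,0,0],
    [255,0,0,0,0],
  ],
)

```text
t: 9.3
tool_pos: [443.4, -292.9, 150.3]
orientation: [-0.0, 0.993, 0.12, 0.0]
force: [-0.8, 0.2, -1.7]
grip_width: 60.9
```

Run:
```python
from h import *
go(440,-296,37,13.8)
P=np.array([onz("scene",*p,16)[:2] for p in((97,275),(155,243),(215,303),(153,342))]);print(P.round(),P.mean(0))
a=ctrl.read_camera("scene");cv2.imwrite("pics/scene8.png",a)
```

```text
t 9.3 pos [ 443.4 -292.9  150.3] alpha 13.7 tilt [ 0.  0. -1.] F [-0.8  0.2 -1.7] w 60.9 q7 0.95
delta now-axes [ -4.1   2.2 113.3] turn -0.1 | delta after turn [ -4.1   2.2 113.3] dist 113.4
[[ 387. -349.]
 [ 411. -227.]
 [ 606. -269.]
 [ 573. -382.]] [ 494.42610368 -306.50982744]
```

View pics/scene8.png

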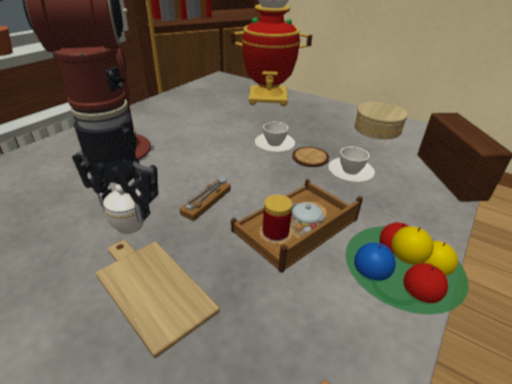

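Both views put the board's centre at about (493,-306), so this spot is good. I lower the bowl.

>>> step_arm(
  moves=[
    [255,0,0,5,0],
    [255,0,0,10,0],
    [255,0,0,14,0],
    [255,0,0,14,0],
    [255,0,0,12,0],
  ],
)

```text
t: 9.77
tool_pos: [442.4, -293.4, 93.7]
orientation: [-0.0, 0.993, 0.119, -0.001]
force: [0.1, 0.1, -2.5]
grip_width: 60.8
```

>>> step_arm(
  moves=[
    [255,0,0,12,0],
    [255,0,0,12,0],
    [255,0,0,10,0],
    [255,0,0,8,0],
    [255,0,0,5,0],
  ],
)

```text
t: 10.18
tool_pos: [442.4, -293.4, 46.9]
orientation: [-0.001, 0.993, 0.119, -0.001]
force: [0.1, 0.5, -2.5]
grip_width: 60.8
```

>>> step_arm(
  moves=[
    [255,0,0,3,0],
    [255,0,0,2,0],
    [255,0,0,0,0],
    [255,0,0,0,0],
    [255,0,0,0,0],
  ],
)

```text
t: 10.6
tool_pos: [443.3, -294.0, 43.8]
orientation: [0.0, 0.993, 0.119, 0.0]
force: [-0.4, 0.6, -3.3]
grip_width: 61.0
```

Run:
```python
from h import *
go(443,-293,37,13.8)
```

```text
t 10.6 pos [ 443.3 -294.    43.8] alpha 13.6 tilt [ 0.001 -0.001 -1.   ] F [-0.4  0.6 -3.3] w 61.0 q7 0.99
delta now-axes [-0.  -1.   6.8] turn -0.2 | delta after turn [-0.  -1.   6.8] dist 6.9
```

>>> step_arm(
  moves=[
    [255,0,0,2,0],
    [255,0,0,2,0],
    [255,0,0,1,0],
    [255,0,0,1,0],
    [255,0,0,0,0],
  ],
)

```text
t: 11.02
tool_pos: [442.8, -293.7, 37.1]
orientation: [-0.0, 0.993, 0.119, -0.0]
force: [-0.3, -0.6, -3.2]
grip_width: 60.9
```

>>> step_arm(
  moves=[
    [255,0,0,1,0],
    [255,0,0,0,0],
    [255,0,0,0,0],
    [255,0,0,0,0],
    [255,0,0,0,0],
  ],
)

```text
t: 11.43
tool_pos: [443.0, -293.8, 36.6]
orientation: [0.0, 0.993, 0.119, 0.0]
force: [-0.6, 0.1, 1.6]
grip_width: 61.2
```

The force has risen from -3.2 to +1.6 N, so the bowl is standing. I release and rise.

>>> step_arm(
  moves=[
    [60,0,0,0,0],
    [60,0,0,0,0],
    [0,0,0,0,0],
    [0,0,0,0,0],
    [0,0,0,0,0],
  ],
)

```text
t: 11.85
tool_pos: [443.0, -293.9, 36.3]
orientation: [0.0, 0.993, 0.119, 0.0]
force: [0.7, -0.2, 0.6]
grip_width: 85.1
```

>>> step_arm(
  moves=[
    [0,0,0,-5,0],
    [0,0,0,-15,0],
    [0,0,0,-25,0],
    [0,0,0,-25,0],
    [0,0,0,-25,0],
  ],
)

```text
t: 12.27
tool_pos: [442.6, -293.7, 132.5]
orientation: [-0.0, 0.993, 0.119, -0.0]
force: [0.8, -0.4, -0.1]
grip_width: 85.6
```

>>> step_arm(
  moves=[
    [0,0,0,-20,5.7],
    [0,0,0,-5,5.7],
    [0,0,0,0,5.7],
    [0,0,0,0,5.7],
    [0,0,0,0,5.7],
  ],
)

```text
t: 12.68
tool_pos: [443.0, -293.7, 157.0]
orientation: [0.0, 0.991, -0.132, 0.0]
force: [0.0, -0.5, 0.4]
grip_width: 85.7
```

>>> step_arm(
  moves=[
    [0,0,0,0,5.7],
    [0,0,0,0,5.7],
    [0,0,0,0,5.7],
    [0,0,0,0,5.7],
    [0,0,0,0,5.7],
  ],
)

```text
t: 13.1
tool_pos: [442.9, -293.6, 156.7]
orientation: [-0.0, 0.928, -0.372, 0.0]
force: [-0.3, -0.6, -0.8]
grip_width: 85.6
```

Run:
```python
from h import *
go(593.2,-46,160,-43.3)
a=ctrl.read_camera("scene");cv2.imwrite("pics/scene9.png",a)
```

```text
t 13.1 pos [ 442.9 -293.6  156.7] alpha -43.6 tilt [ 0.  0. -1.] F [-0.3 -0.6 -0.8] w 85.6 q7 0.16
delta now-axes [ -62.1 -282.9   -3.3] turn -0.3 | delta after turn [ -60.4 -283.3   -3.3] dist 289.6
```

View pics/scene9.png

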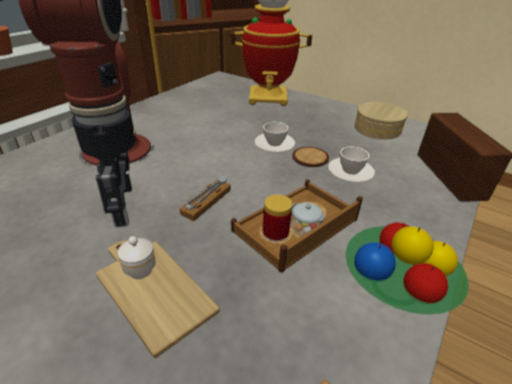

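The sugar bowl stands upright on the board at (137,257). Next the jam jar.

>>> step_arm(
  moves=[
    [0,-3,-15,0,0],
    [0,-7,-30,0,0],
    [0,-8,-35,0,0],
    [0,-8,-35,0,0],
    [0,-8,-35,0,0],
  ],
)

```text
t: 13.57
tool_pos: [521.8, -160.0, 156.7]
orientation: [-0.0, 0.93, -0.369, 0.0]
force: [0.4, -0.4, -1.0]
grip_width: 85.4
```

>>> step_arm(
  moves=[
    [0,-8,-35,0,0],
    [0,-7,-35,0,0],
    [0,-6,-30,0,0],
    [0,-5,-22,0,0],
    [0,-2,-10,0,0],
  ],
)

```text
t: 13.98
tool_pos: [593.1, -41.0, 156.0]
orientation: [-0.001, 0.931, -0.366, -0.0]
force: [-0.7, -0.1, 0.3]
grip_width: 85.6
```

>>> step_arm(
  moves=[
    [0,0,0,0,0],
    [0,0,0,0,0],
    [0,0,0,0,0],
    [0,0,0,0,0],
    [0,0,0,0,0],
  ],
)

```text
t: 14.4
tool_pos: [590.7, -48.3, 156.6]
orientation: [0.0, 0.929, -0.371, 0.0]
force: [0.4, -0.2, -0.6]
grip_width: 85.5
```

Run:
```python
from h import *
go(593.2,-46,115,-43.6)
```

```text
t 14.4 pos [590.7 -48.3 156.6] alpha -43.5 tilt [-0.    -0.001 -1.   ] F [ 0.4 -0.2 -0.6] w 85.5 q7 -0.34
delta now-axes [ 0.2 -3.4 41.6] turn 0.1 | delta after turn [ 0.2 -3.4 41.6] dist 41.8
```

>>> step_arm(
  moves=[
    [0,0,-3.4,10,0],
    [0,0,0,14,0],
    [0,0,0,12,0],
    [0,0,0,6,0],
    [0,0,0,0,0],
  ],
)

```text
t: 14.82
tool_pos: [592.3, -43.6, 112.1]
orientation: [0.001, 0.929, -0.37, -0.002]
force: [-0.1, -0.9, 0.4]
grip_width: 85.4
```

Run:
```python
from h import *
go(593.2,-46,36,-43.6)
a=ctrl.read_camera("scene");cv2.imwrite("pics/scene10.png",cv2.resize(a[120:270,225:375],None,fx=4,fy=4))
a=ctrl.read_camera("top");cv2.imwrite("pics/top10.png",cv2.resize(a[82:202,190:325],None,fx=4,fy=4))
```

```text
t 14.82 pos [592.3 -43.6 112.1] alpha -43.4 tilt [-0.004  0.    -1.   ] F [-0.1 -0.9  0.4] w 85.4 q7 -0.31
delta now-axes [ 2.3  1.2 76.1] turn 0.2 | delta after turn [ 2.3  1.2 76.1] dist 76.1
```

View pics/scene10.png

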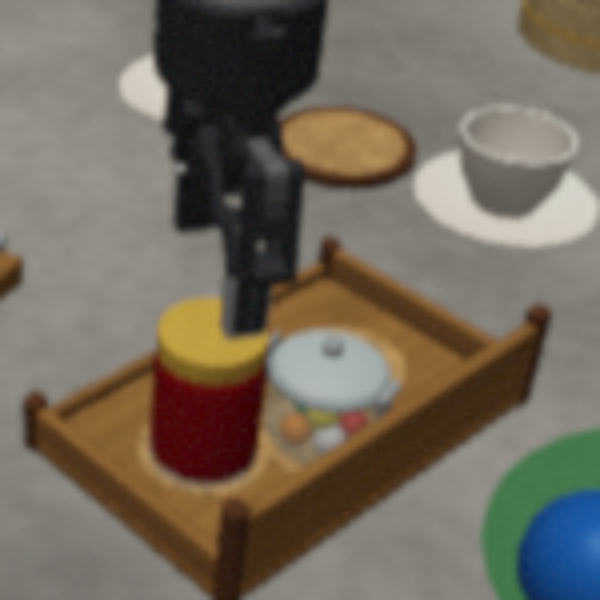

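View pics/top10.png

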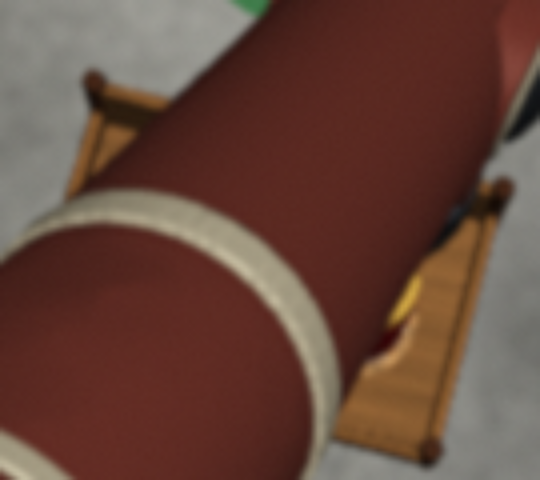

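Run:
```python
from h import *
for s in(1,-1):
    u,v=proj("scene",np.array([592.3,-43.6,112])+s*45*np.array([.727,-.687,0]));print(((u-225)*4).round(),((v-120)*4).round())
```

```text
239.0 351.0
191.0 247.0
```

>>> step_arm(
  moves=[
    [0,0,0,12,0],
    [0,0,0,12,0],
    [0,0,0,8,0],
    [0,0,0,4,0],
    [0,0,0,0,0],
  ],
)

```text
t: 15.33
tool_pos: [592.8, -43.5, 76.7]
orientation: [0.0, 0.929, -0.369, -0.001]
force: [-0.6, 0.3, 1.1]
grip_width: 85.7
```

The projected finger tips match the picture and there is no contact. I go on down.

>>> step_arm(
  moves=[
    [0,0,0,12,0],
    [0,0,0,12,0],
    [0,0,0,8,0],
    [0,0,0,6,0],
    [0,0,0,2,0],
  ],
)

```text
t: 15.75
tool_pos: [592.9, -43.5, 36.7]
orientation: [0.0, 0.929, -0.369, -0.001]
force: [-1.2, -0.1, -0.3]
grip_width: 85.6
```

>>> step_arm(
  moves=[
    [0,0,0,0,0],
    [0,0,0,0,0],
    [0,0,0,0,0],
    [0,0,0,0,0],
    [0,0,0,0,0],
  ],
)

```text
t: 16.17
tool_pos: [594.1, -43.7, 38.8]
orientation: [-0.0, 0.929, -0.369, 0.0]
force: [0.7, 0.3, 0.2]
grip_width: 85.7
```

Run:
```python
from h import *
go(593.2,-46,36,-43.6)
a=ctrl.read_camera("scene");cv2.imwrite("pics/scene11.png",cv2.resize(a[120:270,225:375],None,fx=4,fy=4))
```

```text
t 16.17 pos [594.1 -43.7  38.8] alpha -43.4 tilt [ 0.001 -0.    -1.   ] F [0.7 0.3 0.2] w 85.7 q7 -0.25
delta now-axes [0.9 2.3 2.8] turn 0.2 | delta after turn [0.9 2.3 2.8] dist 3.7
```

View pics/scene11.png

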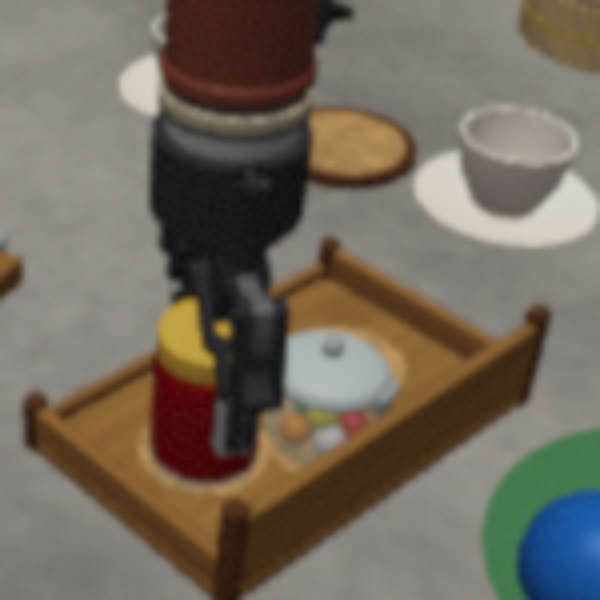

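The near finger, at (235,430), is beside the jar and clear of the dish. I adjust and close.

>>> step_arm(
  moves=[
    [0,1,2.3,2.5,0],
    [0,0,0,0,0],
    [0,0,0,0,0],
    [60,0,0,0,0],
    [60,0,0,0,0],
  ],
  force=30,
)

```text
t: 16.63
tool_pos: [592.9, -46.1, 35.8]
orientation: [0.0, 0.929, -0.369, -0.0]
force: [-0.3, 0.2, -0.0]
grip_width: 65.6
```

>>> step_arm(
  moves=[
    [255,0,0,0,0],
    [255,0,0,0,0],
    [255,0,0,0,0],
    [255,0,0,0,0],
    [255,0,0,0,0],
  ],
)

```text
t: 17.05
tool_pos: [592.7, -45.7, 36.1]
orientation: [-0.0, 0.929, -0.369, -0.0]
force: [-2.1, 1.8, 5.3]
grip_width: 59.5
```

>>> step_arm(
  moves=[
    [255,0,0,0,0],
    [255,0,0,0,0],
    [255,0,0,0,0],
    [255,0,0,0,0],
    [255,0,0,0,0],
  ],
)

```text
t: 17.47
tool_pos: [592.7, -45.7, 36.1]
orientation: [-0.0, 0.929, -0.369, -0.0]
force: [-2.8, 0.2, 5.2]
grip_width: 59.0
```

Run:
```python
from h import *
go(545,-317,150,-43.6)
```

```text
t 17.47 pos [592.7 -45.7  36.1] alpha -43.4 tilt [-0.001  0.001 -1.   ] F [-2.8  0.2  5.2] w 59.0 q7 -0.25
delta now-axes [ 151.6  230.  -113.9] turn 0.2 | delta after turn [ 152.6  229.4 -113.9] dist 298.1
```

The jar is gripped at a width of 59 mm, with the TCP at (592.7, -45.7, 36.1). I lift and carry it.

>>> step_arm(
  moves=[
    [255,0,0,-5,0],
    [255,0,0,-10,0],
    [255,0,0,-10,0],
    [255,0,0,-15,0],
    [255,0,0,-15,0],
  ],
)

```text
t: 17.88
tool_pos: [592.9, -46.3, 91.7]
orientation: [0.0, 0.929, -0.37, 0.0]
force: [0.7, -0.4, -3.3]
grip_width: 59.7
```

>>> step_arm(
  moves=[
    [255,0,0,-15,0],
    [255,0,0,-15,0],
    [255,0,0,-15,0],
    [255,0,0,-12,0],
    [255,0,0,-8,0],
  ],
)

```text
t: 18.3
tool_pos: [593.6, -46.4, 157.8]
orientation: [-0.0, 0.929, -0.37, 0.001]
force: [0.4, 0.2, -1.8]
grip_width: 59.4
```

>>> step_arm(
  moves=[
    [255,3,5,0,0],
    [255,7,10,0,0],
    [255,11,16,0,0],
    [255,14,21,0,0],
    [255,14,21,0,0],
  ],
)

```text
t: 18.72
tool_pos: [577.2, -134.3, 154.6]
orientation: [0.001, 0.929, -0.369, -0.001]
force: [0.5, -0.6, -2.6]
grip_width: 59.1
```

>>> step_arm(
  moves=[
    [255,14,21,0,0],
    [255,14,21,0,0],
    [255,14,21,0,0],
    [255,14,21,0,0],
    [255,13,20,0,0],
  ],
)

```text
t: 19.13
tool_pos: [555.1, -258.6, 154.6]
orientation: [0.001, 0.929, -0.371, -0.001]
force: [0.2, -0.1, -2.4]
grip_width: 59.6
```

>>> step_arm(
  moves=[
    [255,12,19,0,0],
    [255,9,15,0,0],
    [255,7,10,0,0],
    [255,4,6,0,0],
    [255,1,3,0,0],
  ],
)

```text
t: 19.55
tool_pos: [543.8, -318.5, 155.1]
orientation: [0.0, 0.929, -0.37, -0.001]
force: [-0.4, -0.3, -3.1]
grip_width: 59.3
```

>>> step_arm(
  moves=[
    [255,0,0,0,0],
    [255,0,0,0,0],
    [255,0,0,0,0],
    [255,0,0,0,0],
    [255,0,0,0,0],
  ],
)

```text
t: 19.97
tool_pos: [545.3, -315.9, 155.8]
orientation: [-0.0, 0.93, -0.369, -0.0]
force: [0.6, -0.4, -3.2]
grip_width: 59.2
```

Run:
```python
from h import *
go(545,-317,42,-43.6)
cv2.imwrite("pics/scene12.png",ctrl.read_camera("scene"))
```

```text
t 19.97 pos [ 545.3 -315.9  155.8] alpha -43.3 tilt [ 0.  0. -1.] F [ 0.6 -0.4 -3.2] w 59.2 q7 0.08
delta now-axes [  0.5   1.  113.8] turn 0.3 | delta after turn [  0.6   1.  113.8] dist 113.8
```

View pics/scene12.png

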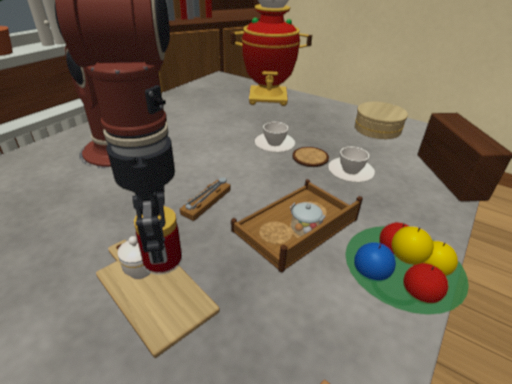

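The jar hangs upright and there is room beside the sugar bowl. I lower it in the same steps as before.

>>> step_arm(
  moves=[
    [255,0,0,5,0],
    [255,0,0,10,0],
    [255,0,0,14,0],
    [255,0,0,14,0],
    [255,0,0,12,0],
  ],
)

```text
t: 20.43
tool_pos: [544.3, -316.3, 98.9]
orientation: [-0.0, 0.929, -0.369, -0.001]
force: [-0.1, 0.3, -2.1]
grip_width: 59.4
```

>>> step_arm(
  moves=[
    [255,0,0,12,0],
    [255,0,0,12,0],
    [255,0,0,10,0],
    [255,0,0,8,0],
    [255,0,0,5,0],
  ],
)

```text
t: 20.85
tool_pos: [544.4, -316.7, 52.5]
orientation: [-0.0, 0.929, -0.369, -0.001]
force: [-0.2, 0.2, -3.5]
grip_width: 59.8
```

>>> step_arm(
  moves=[
    [255,0,0,3,0],
    [255,0,0,2,0],
    [255,0,0,0,0],
    [255,0,0,0,0],
    [255,0,0,0,0],
  ],
)

```text
t: 21.27
tool_pos: [545.2, -317.3, 49.4]
orientation: [0.0, 0.929, -0.369, 0.001]
force: [0.5, 1.2, -2.2]
grip_width: 59.2
```

>>> step_arm(
  moves=[
    [255,0,0,2,0],
    [255,0,0,1,0],
    [255,0,0,1,0],
    [255,0,0,1,0],
    [255,0,0,0,0],
  ],
)

```text
t: 21.68
tool_pos: [544.7, -316.8, 43.6]
orientation: [-0.0, 0.929, -0.369, -0.0]
force: [-0.8, 0.2, -3.3]
grip_width: 59.3
```

>>> step_arm(
  moves=[
    [255,0,0,0,0],
    [255,0,0,0,0],
    [255,0,0,0,0],
    [255,0,0,0,0],
    [255,0,0,0,0],
  ],
)

```text
t: 22.1
tool_pos: [544.8, -317.0, 43.9]
orientation: [0.0, 0.929, -0.369, 0.0]
force: [-0.1, 0.0, -2.4]
grip_width: 59.3
```

>>> step_arm(
  moves=[
    [255,0,0,1,0],
    [255,0,0,0.5,0],
    [255,0,0,0.5,0],
    [255,0,0,0,0],
    [255,0,0,0,0],
  ],
)

```text
t: 22.52
tool_pos: [544.8, -317.0, 42.2]
orientation: [-0.0, 0.929, -0.369, 0.0]
force: [-0.6, 1.1, -0.1]
grip_width: 59.4
```

>>> step_arm(
  moves=[
    [255,0,0,0.5,0],
    [255,0,0,0,0],
    [255,0,0,0,0],
    [255,0,0,0,0],
    [255,0,0,0,0],
  ],
)

```text
t: 22.93
tool_pos: [544.8, -317.0, 42.2]
orientation: [-0.0, 0.929, -0.369, 0.0]
force: [-2.3, 1.9, 5.0]
grip_width: 59.5
```

The jar is standing on the board. I release, rise, and turn for the candy dish.

>>> step_arm(
  moves=[
    [60,0,0,0,0],
    [60,0,0,0,0],
    [0,0,0,0,0],
    [0,0,0,0,0],
    [0,0,0,0,0],
  ],
)

```text
t: 23.35
tool_pos: [544.9, -317.1, 41.1]
orientation: [0.0, 0.929, -0.369, 0.0]
force: [0.4, -0.1, -0.1]
grip_width: 85.5
```

>>> step_arm(
  moves=[
    [0,0,0,-5,0],
    [0,0,0,-15,0],
    [0,0,0,-25,0],
    [0,0,0,-25,0],
    [0,0,0,-25,0],
  ],
)

```text
t: 23.77
tool_pos: [544.6, -317.0, 137.5]
orientation: [0.0, 0.929, -0.37, -0.0]
force: [0.9, 0.2, -0.7]
grip_width: 85.6
```

>>> step_arm(
  moves=[
    [0,0,0,-15,-5],
    [0,0,0,-5,-7],
    [0,0,0,0,-7],
    [0,0,0,0,-7],
    [0,0,0,0,-7],
  ],
)

```text
t: 24.18
tool_pos: [544.8, -317.1, 157.0]
orientation: [0.0, 0.996, -0.087, 0.0]
force: [0.1, -1.0, 0.3]
grip_width: 85.6
```

>>> step_arm(
  moves=[
    [0,0,0,0,-7],
    [0,0,0,0,-7],
    [0,0,0,0,-7],
    [0,0,0,0,-7],
    [0,0,0,0,-7],
  ],
)

```text
t: 24.6
tool_pos: [544.6, -317.3, 156.7]
orientation: [0.0, 0.976, 0.216, -0.0]
force: [-0.3, -0.3, -0.7]
grip_width: 85.0
```

>>> step_arm(
  moves=[
    [0,0,0,0,-7],
    [0,0,0,0,-7],
    [0,0,0,0,-7],
    [0,0,0,0,-7],
    [0,0,0,0,-7],
  ],
)

```text
t: 25.02
tool_pos: [544.6, -317.3, 156.7]
orientation: [0.0, 0.866, 0.5, -0.0]
force: [0.6, 0.2, 0.8]
grip_width: 85.7
```

>>> step_arm(
  moves=[
    [0,0,0,0,-7],
    [0,0,0,0,-7],
    [0,0,0,0,-7],
    [0,0,0,0,-5],
    [0,0,0,0,0],
  ],
)

```text
t: 25.43
tool_pos: [544.4, -317.6, 156.6]
orientation: [0.0, 0.733, 0.68, -0.0]
force: [-1.4, -0.5, -0.8]
grip_width: 85.4
```

Run:
```python
from h import *
go(639.5,3,150,90)
cv2.imwrite("pics/scene13.png",ctrl.read_camera("scene"))
a=ctrl.read_camera("top");cv2.imwrite("pics/top13c.png",cv2.resize(a[92:202,190:325],None,fx=5.5,fy=5.5,interpolation=cv2.INTER_CUBIC))
```

```text
t 25.43 pos [ 544.4 -317.6  156.6] alpha 85.7 tilt [-0. -0. -1.] F [-1.4 -0.5 -0.8] w 85.4 q7 1.9
delta now-axes [326.9  70.6   6.6] turn -4.3 | delta after turn [320.6  95.1   6.6] dist 334.4
```

View pics/scene13.png

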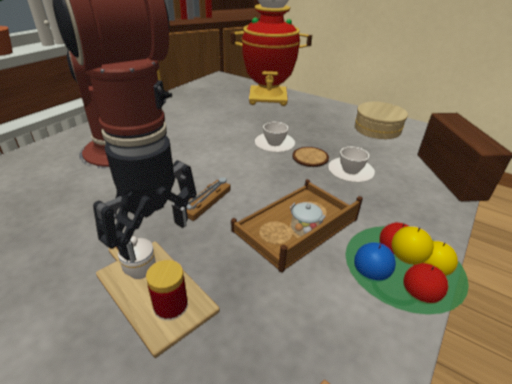

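View pics/top13c.png

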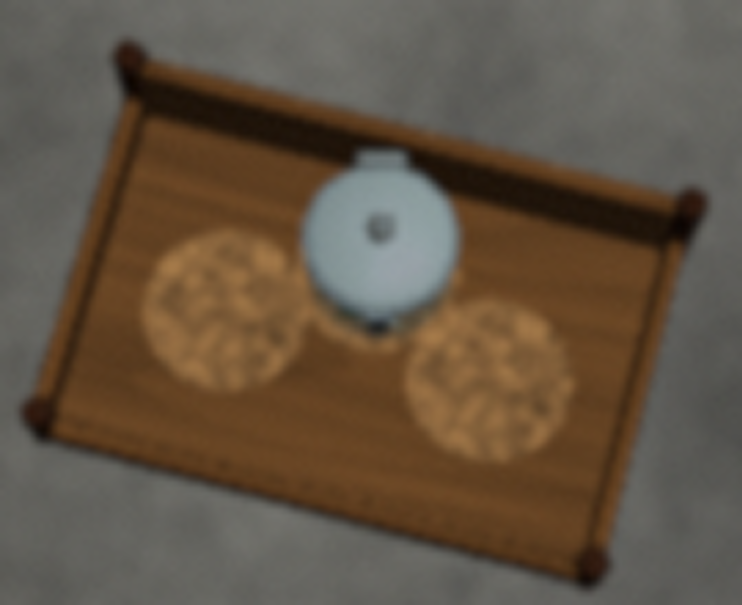

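The jar stands upright on the board at (167,290) next to the sugar bowl, and the dish is unmoved with its knob still at (381,228). I go over it.

>>> step_arm(
  moves=[
    [0,0,0,0,-4.3],
    [0,12,4,0,0],
    [0,26,8,0,0],
    [0,35,10,0,0],
    [0,35,10,0,0],
  ],
)

```text
t: 25.95
tool_pos: [577.2, -207.7, 156.4]
orientation: [0.0, 0.709, 0.705, 0.0]
force: [1.3, 0.1, -0.2]
grip_width: 85.3
```

>>> step_arm(
  moves=[
    [0,35,10,0,0],
    [0,35,10,0,0],
    [0,35,10,0,0],
    [0,33,10,0,0],
    [0,28,9,0,0],
  ],
)

```text
t: 26.37
tool_pos: [626.4, -38.0, 156.6]
orientation: [-0.001, 0.707, 0.707, 0.001]
force: [0.5, 0.3, 1.0]
grip_width: 85.5
```

>>> step_arm(
  moves=[
    [0,22,7,0,0],
    [0,15,4,0,0],
    [0,8,2,0,0],
    [0,2,1,0,0],
    [0,0,0,0,0],
  ],
)

```text
t: 26.78
tool_pos: [640.0, 3.3, 156.2]
orientation: [0.0, 0.708, 0.706, -0.001]
force: [-0.5, -0.3, 0.2]
grip_width: 85.6
```

>>> step_arm(
  moves=[
    [0,0,0,0,0],
    [0,0,0,0,0],
    [0,0,0,0,0],
    [0,0,0,0,0],
    [0,0,0,0,0],
  ],
)

```text
t: 27.2
tool_pos: [640.1, 3.1, 156.3]
orientation: [0.0, 0.708, 0.706, -0.0]
force: [0.4, -0.5, 0.2]
grip_width: 85.3
```

Run:
```python
from h import *
go(639.5,3,27,90)
```

```text
t 27.2 pos [640.1   3.1 156.3] alpha 89.9 tilt [-0. -0. -1.] F [ 0.4 -0.5  0.2] w 85.3 q7 1.44
delta now-axes [-1.000e-01 -6.000e-01  1.293e+02] turn -0.1 | delta after turn [-1.000e-01 -6.000e-01  1.293e+02] dist 129.3
```

>>> step_arm(
  moves=[
    [0,0,0,8,0],
    [0,0,0,14,0],
    [0,0,0,14,0],
    [0,0,0,14,0],
    [0,0,0,10,0],
  ],
)

```text
t: 27.62
tool_pos: [639.2, 3.8, 94.4]
orientation: [-0.001, 0.708, 0.707, -0.001]
force: [-0.4, 0.2, -0.5]
grip_width: 85.3
```

>>> step_arm(
  moves=[
    [0,0,0,12,0],
    [0,0,0,12,0],
    [0,0,0,12,0],
    [0,0,0,10,0],
    [0,0,0,8,0],
  ],
)

```text
t: 28.03
tool_pos: [639.7, 3.9, 40.9]
orientation: [-0.0, 0.707, 0.707, -0.0]
force: [0.3, 0.1, -0.6]
grip_width: 85.8
```

Run:
```python
from h import *
go(639.5,3,23,90)
a=ctrl.read_camera("scene");cv2.imwrite("pics/scene14.png",cv2.resize(a[120:270,225:375],None,fx=4,fy=4))
```

```text
t 28.03 pos [639.7   3.9  40.9] alpha 89.9 tilt [-0.001 -0.    -1.   ] F [ 0.3  0.1 -0.6] w 85.8 q7 1.42
delta now-axes [-0.9 -0.2 17.9] turn -0.1 | delta after turn [-0.9 -0.2 17.9] dist 17.9
```

View pics/scene14.png

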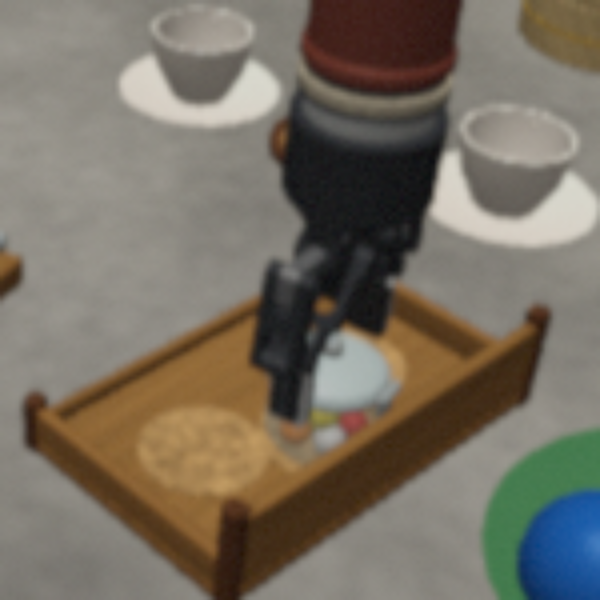

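The fingers stand either side of the dish. I go down and close.

>>> step_arm(
  moves=[
    [0,-0.5,0,7,0],
    [0,0,0,6,0],
    [0,0,0,5,0],
    [0,0,0,0,0],
    [0,0,0,0,0],
  ],
)

```text
t: 28.5
tool_pos: [640.1, 3.4, 24.2]
orientation: [-0.0, 0.707, 0.707, -0.0]
force: [1.0, -0.0, -0.4]
grip_width: 85.5
```

>>> step_arm(
  moves=[
    [0,0,0,0,0],
    [0,0,0,0,0],
    [0,0,0,0,0],
    [55,0,0,0,0],
    [55,0,0,0,0],
  ],
  force=30,
)

```text
t: 28.92
tool_pos: [640.3, 3.4, 24.6]
orientation: [0.0, 0.708, 0.707, 0.0]
force: [0.4, 0.1, 0.7]
grip_width: 67.2
```

Run:
```python
from h import *
go(639.5,3,23,90)
```

```text
t 28.92 pos [640.3   3.4  24.6] alpha 89.9 tilt [ 0. -0. -1.] F [0.4 0.1 0.7] w 67.2 q7 1.42
delta now-axes [-0.4 -0.8  1.6] turn -0.1 | delta after turn [-0.4 -0.8  1.6] dist 1.8
```

>>> step_arm(
  moves=[
    [255,0,0,0,0],
    [255,0,0,0,0],
    [255,0,0,0,0],
    [255,0,0,0,0],
    [255,0,0,0,0],
  ],
)

```text
t: 29.33
tool_pos: [640.4, 3.7, 24.9]
orientation: [0.0, 0.707, 0.707, 0.0]
force: [-1.0, 1.9, 6.0]
grip_width: 63.5
```

>>> step_arm(
  moves=[
    [255,0,0,0,0],
    [255,0,0,0,0],
    [255,0,0,0,0],
    [255,0,0,0,0],
    [255,0,0,0,0],
  ],
)

```text
t: 29.75
tool_pos: [640.4, 3.8, 24.9]
orientation: [0.0, 0.707, 0.707, 0.0]
force: [-1.2, 1.2, 4.9]
grip_width: 63.6
```

Run:
```python
from h import *
go(501,306.5,150,90)
```

```text
t 29.75 pos [640.4   3.8  24.9] alpha 89.9 tilt [ 0.001  0.    -1.   ] F [-1.2  1.2  4.9] w 63.6 q7 1.42
delta now-axes [ 302.6 -139.7 -125.1] turn -0.1 | delta after turn [ 302.7 -139.4 -125.1] dist 356.0
```

The dish is gripped at a width of 63.6 mm. I lift it and carry it to the trivet.

>>> step_arm(
  moves=[
    [255,0,0,-5,0],
    [255,0,0,-10,0],
    [255,0,0,-10,0],
    [255,0,0,-15,0],
    [255,0,0,-15,0],
  ],
)

```text
t: 30.17
tool_pos: [639.7, 3.1, 79.8]
orientation: [-0.0, 0.708, 0.707, -0.001]
force: [0.1, 0.7, -2.9]
grip_width: 63.2
```

>>> step_arm(
  moves=[
    [255,0,0,-15,0],
    [255,0,0,-15,0],
    [255,0,0,-15,0],
    [255,0,0,-15,0],
    [255,0,0,-10,0],
  ],
)

```text
t: 30.58
tool_pos: [640.6, 3.2, 151.4]
orientation: [0.001, 0.708, 0.707, 0.001]
force: [0.8, 0.4, -3.8]
grip_width: 63.2
```

>>> step_arm(
  moves=[
    [255,5,-2,0,0],
    [255,11,-5,0,0],
    [255,17,-8,0,0],
    [255,20,-9,0,0],
    [255,20,-9,0,0],
  ],
)

```text
t: 31.0
tool_pos: [605.1, 78.1, 147.8]
orientation: [-0.001, 0.707, 0.707, -0.001]
force: [0.0, 1.1, -3.2]
grip_width: 63.3
```

>>> step_arm(
  moves=[
    [255,20,-9,0,0],
    [255,20,-9,0,0],
    [255,20,-9,0,0],
    [255,20,-9,0,0],
    [255,20,-10,0,0],
  ],
)

```text
t: 31.42
tool_pos: [559.0, 178.5, 147.9]
orientation: [-0.001, 0.707, 0.707, -0.001]
force: [0.8, -0.4, -3.5]
grip_width: 63.1
```

>>> step_arm(
  moves=[
    [255,20,-9,0,0],
    [255,20,-9,0,0],
    [255,20,-9,0,0],
    [255,20,-9,0,0],
    [255,17,-8,0,0],
  ],
)

```text
t: 31.83
tool_pos: [514.3, 276.2, 148.0]
orientation: [-0.001, 0.706, 0.708, -0.001]
force: [0.1, -0.6, -3.2]
grip_width: 63.1
```

>>> step_arm(
  moves=[
    [255,14,-7,0,0],
    [255,10,-5,0,0],
    [255,6,-3,0,0],
    [255,3,-1,0,0],
    [255,0,0,0,0],
  ],
)

```text
t: 32.25
tool_pos: [501.0, 306.9, 148.9]
orientation: [-0.0, 0.707, 0.707, -0.0]
force: [0.3, -0.4, -3.6]
grip_width: 63.3
```

>>> step_arm(
  moves=[
    [255,0,0,0,0],
    [255,0,0,0,0],
    [255,0,0,0,0],
    [255,0,0,0,0],
    [255,0,0,0,0],
  ],
)

```text
t: 32.67
tool_pos: [501.8, 306.0, 149.3]
orientation: [0.0, 0.708, 0.706, -0.0]
force: [-0.2, -0.2, -3.2]
grip_width: 63.2
```

Run:
```python
from h import *
go(501,306.5,26,90)
a=ctrl.read_camera("scene");cv2.imwrite("pics/scene15.png",a)
```

```text
t 32.67 pos [501.8 306.  149.3] alpha 89.9 tilt [ 0. -0. -1.] F [-0.2 -0.2 -3.2] w 63.2 q7 0.9
delta now-axes [  0.5  -0.8 123.3] turn -0.1 | delta after turn [  0.5  -0.8 123.3] dist 123.3
```

View pics/scene15.png

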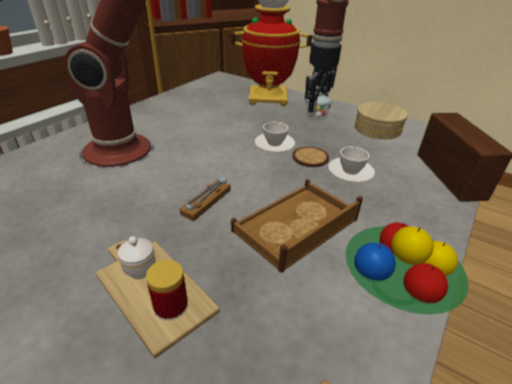

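The dish hangs above the trivet at (322,105). I lower it.

>>> step_arm(
  moves=[
    [255,0,-1,5,0],
    [255,0,0,10,0],
    [255,0,0,14,0],
    [255,0,0,14,0],
    [255,0,0,12,0],
  ],
)

```text
t: 33.13
tool_pos: [499.8, 306.2, 92.5]
orientation: [-0.0, 0.707, 0.707, -0.001]
force: [-0.3, 0.3, -3.2]
grip_width: 63.2
```

>>> step_arm(
  moves=[
    [255,0,0,12,0],
    [255,0,0,12,0],
    [255,0,0,12,0],
    [255,0,0,9,0],
    [255,0,0,6,0],
  ],
)

```text
t: 33.55
tool_pos: [499.8, 306.2, 41.6]
orientation: [-0.0, 0.707, 0.707, -0.001]
force: [0.7, -1.1, -3.0]
grip_width: 63.1
```

>>> step_arm(
  moves=[
    [255,0,0,4,0],
    [255,0,0,3,0],
    [255,0,0,2,0],
    [255,0,0,0,0],
    [255,0,0,0,0],
  ],
)

```text
t: 33.97
tool_pos: [500.8, 306.8, 34.7]
orientation: [0.0, 0.708, 0.707, 0.0]
force: [0.3, 0.2, -3.6]
grip_width: 63.1
```

>>> step_arm(
  moves=[
    [255,0,0,1,0],
    [255,0,0,1,0],
    [255,0,0,1,0],
    [255,0,0,0,0],
    [255,0,0,0,0],
  ],
)

```text
t: 34.38
tool_pos: [500.5, 306.5, 31.3]
orientation: [0.0, 0.708, 0.707, -0.0]
force: [-0.2, 0.3, -2.9]
grip_width: 63.3
```

Run:
```python
from h import *
go(501,306.5,24.9,90)
a=ctrl.read_camera("scene");cv2.imwrite("pics/scene16.png",cv2.resize(a[60:190,235:390],None,fx=4,fy=4))
```

```text
t 34.38 pos [500.5 306.5  31.3] alpha 89.9 tilt [-0. -0. -1.] F [-0.2  0.3 -2.9] w 63.3 q7 0.88
delta now-axes [-0.   0.5  6.4] turn -0.1 | delta after turn [-0.   0.5  6.4] dist 6.4
```

View pics/scene16.png

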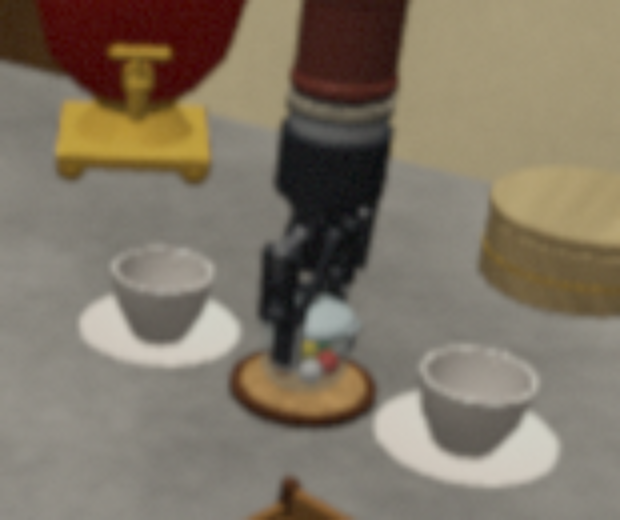

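>>> step_arm(
  moves=[
    [255,0,0,1.5,0],
    [255,0,0,1.5,0],
    [255,0,0,1,0],
    [255,0,0,1,0],
    [255,0,0,0,0],
  ],
)

```text
t: 34.85
tool_pos: [500.3, 306.5, 26.0]
orientation: [-0.0, 0.707, 0.707, -0.0]
force: [-0.1, 0.1, -3.1]
grip_width: 63.3
```

>>> step_arm(
  moves=[
    [255,0,0,0.5,0],
    [255,0,0,0.5,0],
    [255,0,0,0,0],
    [255,0,0,0,0],
    [255,0,0,0,0],
  ],
)

```text
t: 35.27
tool_pos: [500.5, 306.6, 25.4]
orientation: [0.0, 0.707, 0.707, 0.0]
force: [-0.4, 0.5, -2.8]
grip_width: 63.2
```

>>> step_arm(
  moves=[
    [255,0,0,0.5,0],
    [255,0,0,0.5,0],
    [255,0,0,0,0],
    [255,0,0,0,0],
    [255,0,0,0,0],
  ],
)

```text
t: 35.68
tool_pos: [500.6, 306.7, 24.9]
orientation: [0.0, 0.708, 0.707, 0.0]
force: [-1.2, -1.5, 3.2]
grip_width: 63.1
```

The dish is in contact with the trivet. I release and rise.

>>> step_arm(
  moves=[
    [55,0,0,0,0],
    [55,0,0,0,0],
    [0,0,0,0,0],
    [0,0,0,0,0],
    [0,0,0,0,0],
  ],
)

```text
t: 36.1
tool_pos: [500.6, 306.7, 24.2]
orientation: [-0.0, 0.707, 0.707, 0.0]
force: [0.3, -0.2, -0.7]
grip_width: 85.6
```

>>> step_arm(
  moves=[
    [0,0,0,-5,0],
    [0,0,0,-15,0],
    [0,0,0,-25,0],
    [0,0,0,-30,0],
    [0,0,0,-30,0],
  ],
)

```text
t: 36.52
tool_pos: [500.1, 306.3, 130.3]
orientation: [-0.0, 0.707, 0.707, -0.001]
force: [-0.1, -0.2, 0.5]
grip_width: 85.6
```

>>> step_arm(
  moves=[
    [0,0,0,-20,0],
    [0,0,0,-10,0],
    [0,-15,0,0,0],
    [0,-30,0,0,0],
    [0,-35,0,0,0],
  ],
)

```text
t: 36.93
tool_pos: [498.9, 226.5, 157.9]
orientation: [-0.001, 0.706, 0.708, -0.001]
force: [0.4, -1.6, -0.8]
grip_width: 85.4
```

>>> step_arm(
  moves=[
    [0,-35,0,0,0],
    [0,-35,0,0,0],
    [0,-35,0,0,0],
    [0,-35,0,0,0],
    [0,-35,0,0,0],
  ],
)

```text
t: 37.35
tool_pos: [498.1, 48.4, 157.6]
orientation: [-0.001, 0.708, 0.706, -0.002]
force: [0.8, 0.5, -0.2]
grip_width: 85.4
```

>>> step_arm(
  moves=[
    [0,-35,0,0,6],
    [0,0,0,0,7],
    [0,0,0,0,7],
    [0,0,0,0,7],
    [0,0,0,0,7],
  ],
)

```text
t: 37.77
tool_pos: [498.2, 14.7, 157.6]
orientation: [-0.001, 0.885, 0.465, -0.002]
force: [0.2, 0.6, -0.5]
grip_width: 85.2
```

Run:
```python
from h import *
go(544.8,-317,160,-43.4)
a=ctrl.read_camera("scene");cv2.imwrite("pics/scene17.png",cv2.resize(a[100:190,240:390],None,fx=5,fy=5,interpolation=2))
a=ctrl.read_camera("top");cv2.imwrite("pics/top17.png",a);cv2.imwrite("pics/top17c.png",cv2.resize(a[150:245,80:180],None,fx=6,fy=6,interpolation=2))
```

```text
t 37.77 pos [498.2  14.7 157.6] alpha 55.5 tilt [-0.004 -0.001 -1.   ] F [ 0.2  0.6 -0.5] w 85.2 q7 0.93
delta now-axes [-246.8  226.4   -2.4] turn 98.9 | delta after turn [261.7 209.   -2.4] dist 334.9
```

View pics/scene17.png

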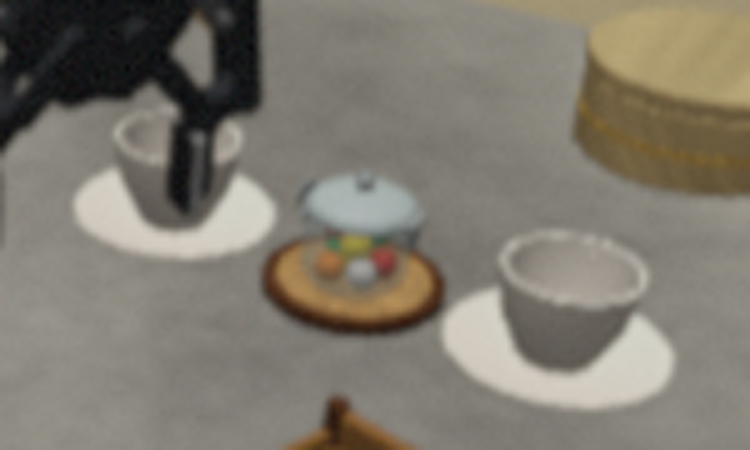

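View pics/top17c.png

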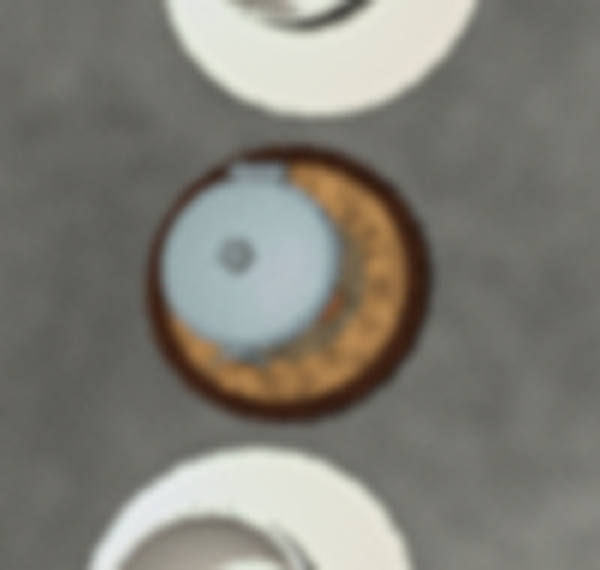

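The dish stands upright on the trivet. In the top crop the knob is at (236,256) and the trivet's centre at (289,283); in the scene crop they are at (366,184) and (354,283). I work out the offset.

Run:
```python
from h import *
T=lambda x,y:(80+(x+.5)/6-.5,150+(y+.5)/6-.5)
S=lambda x,y:(240+(x+.5)/5-.5,100+(y+.5)/5-.5)
k=onz("top",*T(236,256),76);t=onz("top",*T(289,283),6);print("top",k.round(1),t.round(1))
ks=onz("scene",*S(366,184),76);ts=onz("scene",*S(354,283),6);print("scene",ks.round(1),ts.round(1))
print(tri(T(236,256),S(366,184)))
```

```text
top [499.  305.1  76. ] [500.3 307.9   6. ]
scene [505.  297.5  76. ] [502.4 306.6   6. ]
(array([500.36690057, 307.34166923,  70.45422429]), np.float64(0.9975100164088166))
```

Triangulated, the dish is within about 2 mm of the trivet's middle. Now the sugar bowl goes back.

>>> step_arm(
  moves=[
    [0,0,0,0,7],
    [0,0,0,0,7],
    [0,0,0,0,7],
    [0,0,0,0,7],
    [0,0,0,0,7],
  ],
)

```text
t: 38.28
tool_pos: [498.9, 15.8, 158.2]
orientation: [0.0, 0.984, 0.18, -0.001]
force: [0.2, 0.9, -0.1]
grip_width: 85.3
```

>>> step_arm(
  moves=[
    [0,0,0,0,5],
    [0,0,0,0,2],
    [0,0,0,0,0],
    [0,0,0,0,0],
    [0,0,0,0,0],
  ],
)

```text
t: 38.7
tool_pos: [499.6, 16.2, 158.8]
orientation: [0.0, 0.993, 0.122, -0.001]
force: [0.6, 0.2, 0.4]
grip_width: 85.5
```

Run:
```python
from h import *
go(443,-293.8,160,13.6)
```

```text
t 38.7 pos [499.6  16.2 158.8] alpha 14.0 tilt [-0.001 -0.    -1.   ] F [0.6 0.2 0.4] w 85.5 q7 0.35
delta now-axes [-130.1  287.    -1.2] turn 0.4 | delta after turn [-127.9  288.    -1.2] dist 315.1
```

>>> step_arm(
  moves=[
    [0,0,0,0,0.4],
    [0,-6,14,0,0],
    [0,-12,28,0,0],
    [0,-15,34,0,0],
    [0,-15,34,0,0],
  ],
)

```text
t: 39.12
tool_pos: [479.1, -102.2, 159.3]
orientation: [-0.0, 0.993, 0.12, 0.0]
force: [0.3, -0.8, 1.0]
grip_width: 85.3
```

>>> step_arm(
  moves=[
    [0,-15,34,0,0],
    [0,-15,34,0,0],
    [0,-15,34,0,0],
    [0,-14,30,0,0],
    [0,-10,22,0,0],
  ],
)

```text
t: 39.53
tool_pos: [446.6, -271.5, 159.5]
orientation: [0.001, 0.993, 0.116, -0.0]
force: [0.5, 0.2, 0.5]
grip_width: 85.4
```

>>> step_arm(
  moves=[
    [0,-6,14,0,0],
    [0,-4,8,0,0],
    [0,-1,2,0,0],
    [0,0,0,0,0],
    [0,0,0,0,0],
  ],
)

```text
t: 39.95
tool_pos: [443.6, -291.7, 159.1]
orientation: [-0.001, 0.993, 0.119, 0.0]
force: [1.0, 0.3, -0.6]
grip_width: 85.2
```

>>> step_arm(
  moves=[
    [0,0,0,0,0],
    [0,0,0,0,0],
    [0,0,0,0,0],
    [0,0,0,0,0],
    [0,0,0,0,0],
  ],
)

```text
t: 40.37
tool_pos: [443.3, -293.0, 159.3]
orientation: [-0.0, 0.993, 0.118, -0.0]
force: [-0.7, -0.4, 0.1]
grip_width: 85.1
```

Run:
```python
from h import *
go(443,-293.8,36.6,13.6)
```

```text
t 40.37 pos [ 443.3 -293.   159.3] alpha 13.6 tilt [-0.  0. -1.] F [-0.7 -0.4  0.1] w 85.1 q7 0.95
delta now-axes [ -0.5   0.7 122.7] turn -0.0 | delta after turn [ -0.5   0.7 122.7] dist 122.7
```

>>> step_arm(
  moves=[
    [0,-0.5,0.7,8,0],
    [0,0,0,14,0],
    [0,0,0,14,0],
    [0,0,0,14,0],
    [0,0,0,12,0],
  ],
)

```text
t: 40.78
tool_pos: [442.4, -294.0, 95.9]
orientation: [-0.0, 0.993, 0.118, -0.0]
force: [0.3, -0.4, -0.4]
grip_width: 85.2
```

>>> step_arm(
  moves=[
    [0,0,0,14,0],
    [0,0,0,14,0],
    [0,0,0,12,0],
    [0,0,0,10,0],
    [0,0,0,7,0],
  ],
)

```text
t: 41.2
tool_pos: [442.3, -293.9, 38.9]
orientation: [-0.0, 0.993, 0.118, -0.001]
force: [0.4, -0.7, -0.4]
grip_width: 85.4
```

>>> step_arm(
  moves=[
    [0,0,0,3,0],
    [0,0,0,0,0],
    [0,0,0,0,0],
    [0,0,0,0,0],
    [0,0,0,0,0],
  ],
)

```text
t: 41.62
tool_pos: [443.2, -294.4, 37.9]
orientation: [0.0, 0.993, 0.118, 0.0]
force: [0.3, 0.1, 0.7]
grip_width: 85.5
```

Run:
```python
from h import *
go(443,-293.8,36.6,13.6)
a=ctrl.read_camera("scene");cv2.imwrite("pics/scene18.png",cv2.resize(a[170:350,60:230],None,fx=3,fy=3,interpolation=2))
```

```text
t 41.62 pos [ 443.2 -294.4   37.9] alpha 13.5 tilt [ 0.001 -0.001 -1.   ] F [0.3 0.1 0.7] w 85.5 q7 1.01
delta now-axes [-0.  -0.7  1.3] turn -0.1 | delta after turn [-0.  -0.7  1.3] dist 1.5
```

View pics/scene18.png

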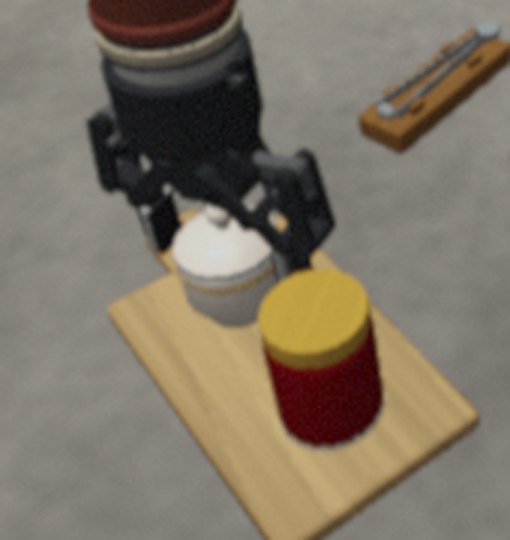

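The fingers straddle the bowl and are clear of the jar. I close and lift.

>>> step_arm(
  moves=[
    [0,0,-0.7,1.3,0],
    [0,0,0,0,0],
    [60,0,0,0,0],
    [60,0,0,0,0],
    [255,0,0,0,0],
  ],
  force=30,
)

```text
t: 42.08
tool_pos: [442.8, -293.5, 36.4]
orientation: [0.0, 0.993, 0.118, 0.0]
force: [0.6, 0.2, 1.0]
grip_width: 60.9
```

>>> step_arm(
  moves=[
    [255,0,0,0,0],
    [255,0,0,0,0],
    [255,0,0,0,0],
    [255,0,0,0,0],
    [255,0,0,0,0],
  ],
)

```text
t: 42.5
tool_pos: [442.8, -293.5, 36.3]
orientation: [0.0, 0.993, 0.118, 0.0]
force: [-1.2, 1.3, 5.5]
grip_width: 60.6
```

>>> step_arm(
  moves=[
    [255,0,0,0,0],
    [255,0,0,0,0],
    [255,0,0,0,0],
    [255,0,0,0,0],
    [255,0,0,0,0],
  ],
)

```text
t: 42.92
tool_pos: [442.8, -293.4, 36.3]
orientation: [0.0, 0.993, 0.118, 0.0]
force: [-0.5, 1.1, 6.0]
grip_width: 61.1
```

>>> step_arm(
  moves=[
    [255,0,0,-5,0],
    [255,0,0,-10,0],
    [255,0,0,-10,0],
    [255,0,0,-15,0],
    [255,0,0,-15,0],
  ],
)

```text
t: 43.33
tool_pos: [442.3, -293.4, 91.9]
orientation: [-0.0, 0.993, 0.118, -0.0]
force: [0.5, -0.1, -3.6]
grip_width: 60.6
```

>>> step_arm(
  moves=[
    [255,0,0,-15,0],
    [255,0,0,-15,0],
    [255,0,0,-15,0],
    [255,0,0,-12,0],
    [255,0,0,-8,0],
  ],
)

```text
t: 43.75
tool_pos: [442.9, -293.8, 158.0]
orientation: [0.001, 0.993, 0.118, 0.001]
force: [-0.3, 0.5, -2.5]
grip_width: 60.9
```

Run:
```python
from h import *
go(623.3,69.8,157,13.6)
```

```text
t 43.75 pos [ 442.9 -293.8  158. ] alpha 13.5 tilt [ 0.002 -0.001 -1.   ] F [-0.3  0.5 -2.5] w 60.9 q7 0.96
delta now-axes [ 260.5 -311.3    1. ] turn -0.1 | delta after turn [ 260.9 -311.     1. ] dist 405.9
```

>>> step_arm(
  moves=[
    [255,4,-5,0,0],
    [255,8,-10,0,0],
    [255,13,-16,0,0],
    [255,16,-19,0,0],
    [255,16,-19,0,0],
  ],
)

```text
t: 44.17
tool_pos: [481.8, -210.6, 154.9]
orientation: [-0.001, 0.993, 0.118, -0.001]
force: [1.1, 0.1, -2.8]
grip_width: 60.8
```

>>> step_arm(
  moves=[
    [255,16,-19,0,0],
    [255,16,-19,0,0],
    [255,16,-19,0,0],
    [255,16,-19,0,0],
    [255,16,-19,0,0],
  ],
)

```text
t: 44.58
tool_pos: [537.1, -98.7, 154.7]
orientation: [-0.001, 0.993, 0.119, -0.001]
force: [0.7, -0.3, -2.1]
grip_width: 60.7
```

>>> step_arm(
  moves=[
    [255,16,-19,0,0],
    [255,16,-19,0,0],
    [255,16,-19,0,0],
    [255,16,-19,0,0],
    [255,16,-19,0,0],
  ],
)

```text
t: 45.0
tool_pos: [592.2, 12.4, 154.5]
orientation: [-0.001, 0.993, 0.119, -0.002]
force: [0.5, -1.7, -2.9]
grip_width: 60.3
```

>>> step_arm(
  moves=[
    [255,14,-17,0,0],
    [255,11,-13,0,0],
    [255,9,-11,0,0],
    [255,6,-7,0,0],
    [255,3,-4,0,0],
  ],
)

```text
t: 45.42
tool_pos: [622.4, 72.1, 155.0]
orientation: [-0.0, 0.993, 0.119, -0.001]
force: [-0.2, 0.1, -2.5]
grip_width: 60.9
```

>>> step_arm(
  moves=[
    [255,0,0,0,0],
    [255,0,0,0,0],
    [255,0,0,0,0],
    [255,0,0,0,0],
    [255,0,0,0,0],
  ],
)

```text
t: 45.83
tool_pos: [622.5, 68.5, 156.2]
orientation: [0.0, 0.993, 0.117, -0.0]
force: [0.3, -0.4, -2.7]
grip_width: 61.0
```

Run:
```python
from h import *
go(623.3,69.8,30.6,13.6)
a=ctrl.read_camera("scene");cv2.imwrite("pics/scene19.png",a)
```

```text
t 45.83 pos [622.5  68.5 156.2] alpha 13.4 tilt [-0. -0. -1.] F [ 0.3 -0.4 -2.7] w 61.0 q7 0.27
delta now-axes [  1.1  -1.1 125.6] turn -0.2 | delta after turn [  1.1  -1.1 125.6] dist 125.6
```

View pics/scene19.png

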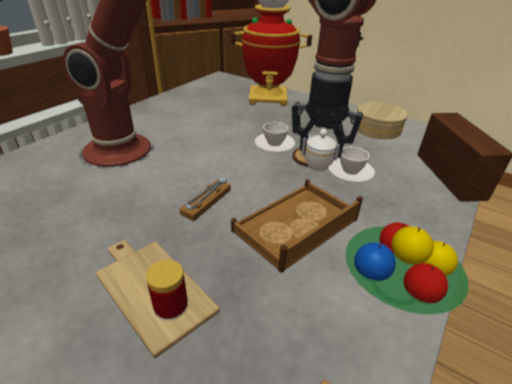

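The bowl is above its place, held upright. I lower it.

>>> step_arm(
  moves=[
    [255,1,-1,5,0],
    [255,0,0,10,0],
    [255,0,0,14,0],
    [255,0,0,14,0],
    [255,0,0,12,0],
  ],
)

```text
t: 46.3
tool_pos: [622.6, 71.1, 99.1]
orientation: [-0.0, 0.993, 0.118, -0.001]
force: [-0.5, -0.5, -2.6]
grip_width: 60.5
```

>>> step_arm(
  moves=[
    [255,0,0,12,0],
    [255,0,0,12,0],
    [255,0,0,12,0],
    [255,0,0,9,0],
    [255,0,0,6,0],
  ],
)

```text
t: 46.72
tool_pos: [622.8, 70.9, 48.4]
orientation: [0.0, 0.993, 0.118, -0.001]
force: [-0.6, -0.1, -2.2]
grip_width: 61.1
```

>>> step_arm(
  moves=[
    [255,0,0,4,0],
    [255,0,0,3,0],
    [255,0,0,2,0],
    [255,0,0,0,0],
    [255,0,0,0,0],
  ],
)

```text
t: 47.13
tool_pos: [623.7, 70.9, 41.4]
orientation: [0.0, 0.993, 0.118, 0.0]
force: [0.2, 0.1, -2.7]
grip_width: 61.0
```

>>> step_arm(
  moves=[
    [255,0,0,1,0],
    [255,0,0,1,0],
    [255,0,0,1,0],
    [255,0,0,0,0],
    [255,0,0,0,0],
  ],
)

```text
t: 47.55
tool_pos: [623.3, 70.9, 38.0]
orientation: [0.0, 0.993, 0.118, -0.0]
force: [0.4, 0.4, -2.8]
grip_width: 60.7
```

Run:
```python
from h import *
go(623.3,69.8,30.6,13.6)
```

```text
t 47.55 pos [623.3  70.9  38. ] alpha 13.5 tilt [-0. -0. -1.] F [ 0.4  0.4 -2.8] w 60.7 q7 0.31
delta now-axes [-0.3  1.1  7.4] turn -0.1 | delta after turn [-0.3  1.1  7.4] dist 7.5
```

>>> step_arm(
  moves=[
    [255,0,1,2,0],
    [255,0,0,1.5,0],
    [255,0,0,1.5,0],
    [255,0,0,1,0],
    [255,0,0,0,0],
  ],
)

```text
t: 47.97
tool_pos: [623.3, 70.0, 31.6]
orientation: [-0.0, 0.993, 0.118, -0.0]
force: [0.0, 1.0, -2.2]
grip_width: 61.1
```

>>> step_arm(
  moves=[
    [255,0,0,0.5,0],
    [255,0,0,0.5,0],
    [255,0,0,0,0],
    [255,0,0,0,0],
    [255,0,0,0,0],
  ],
)

```text
t: 48.38
tool_pos: [623.7, 70.0, 31.1]
orientation: [0.0, 0.993, 0.118, 0.0]
force: [0.1, 0.4, -2.7]
grip_width: 60.8
```

>>> step_arm(
  moves=[
    [255,0,0,0.5,0],
    [255,0,0,0.5,0],
    [255,0,0,0,0],
    [255,0,0,0,0],
    [255,0,0,0,0],
  ],
)

```text
t: 48.8
tool_pos: [623.7, 70.0, 30.5]
orientation: [-0.0, 0.993, 0.118, 0.0]
force: [-1.3, 0.2, 2.1]
grip_width: 60.5
```

The bowl is standing. I release, rise, and turn for the jar (+57 deg).

>>> step_arm(
  moves=[
    [60,0,0,0,0],
    [60,0,0,0,0],
    [0,0,0,0,0],
    [0,0,0,0,0],
    [0,0,0,0,0],
  ],
)

```text
t: 49.22
tool_pos: [623.7, 70.0, 30.0]
orientation: [0.0, 0.993, 0.118, 0.0]
force: [0.1, -0.3, 0.5]
grip_width: 85.6
```

>>> step_arm(
  moves=[
    [0,0,0,-5,0],
    [0,0,0,-15,0],
    [0,0,0,-25,0],
    [0,0,0,-30,0],
    [0,0,0,-30,0],
  ],
)

```text
t: 49.63
tool_pos: [623.2, 69.8, 136.0]
orientation: [0.0, 0.993, 0.118, -0.001]
force: [0.4, -0.3, 0.3]
grip_width: 85.4
```

>>> step_arm(
  moves=[
    [0,0,0,-20,0],
    [0,0,0,-5,0],
    [0,0,0,0,7],
    [0,0,0,0,7],
    [0,0,0,0,7],
  ],
)

```text
t: 50.05
tool_pos: [623.1, 70.0, 159.6]
orientation: [-0.0, 0.998, -0.068, -0.001]
force: [-0.3, -0.1, 0.1]
grip_width: 85.6
```

>>> step_arm(
  moves=[
    [0,0,0,0,7],
    [0,0,0,0,7],
    [0,0,0,0,7],
    [0,0,0,0,7],
    [0,0,0,0,7],
  ],
)

```text
t: 50.47
tool_pos: [623.0, 70.1, 159.2]
orientation: [0.0, 0.931, -0.365, -0.001]
force: [0.3, 0.0, -0.1]
grip_width: 85.4
```

>>> step_arm(
  moves=[
    [0,0,0,0,1],
    [0,0,0,0,0],
    [0,0,0,0,0],
    [0,0,0,0,0],
    [0,0,0,0,0],
  ],
)

```text
t: 50.88
tool_pos: [623.5, 69.9, 159.9]
orientation: [-0.0, 0.929, -0.37, -0.0]
force: [-0.4, 0.7, 0.2]
grip_width: 85.4
```

Run:
```python
from h import *
go(544.8,-317,160,-43.4)
```

```text
t 50.88 pos [623.5  69.9 159.9] alpha -43.4 tilt [-0.  0. -1.] F [-0.4  0.7  0.2] w 85.4 q7 -0.53
delta now-axes [ 2.086e+02  3.351e+02 -1.000e-01] turn -0.0 | delta after turn [ 2.086e+02  3.352e+02 -1.000e-01] dist 394.8
```

>>> step_arm(
  moves=[
    [0,10,16,0,0],
    [0,16,26,0,0],
    [0,20,32,0,0],
    [0,20,32,0,0],
    [0,20,32,0,0],
  ],
)

```text
t: 51.3
tool_pos: [590.7, -90.8, 160.2]
orientation: [-0.0, 0.929, -0.369, 0.0]
force: [-0.3, -0.6, -0.1]
grip_width: 85.4
```

>>> step_arm(
  moves=[
    [0,20,32,0,0],
    [0,20,32,0,0],
    [0,20,32,0,0],
    [0,20,32,0,0],
    [0,17,27,0,0],
  ],
)

```text
t: 51.72
tool_pos: [553.6, -272.0, 160.5]
orientation: [0.001, 0.929, -0.371, 0.0]
force: [1.2, -0.1, -0.3]
grip_width: 85.3
```

>>> step_arm(
  moves=[
    [0,12.5,20,0,0],
    [0,7.5,12,0,0],
    [0,4,7,0,0],
    [0,1.5,3,0,0],
    [0,0,0,0,0],
  ],
)

```text
t: 52.13
tool_pos: [544.8, -315.8, 159.9]
orientation: [-0.0, 0.929, -0.37, -0.0]
force: [0.8, 1.0, -0.2]
grip_width: 85.4
```

>>> step_arm(
  moves=[
    [0,0,0,0,0],
    [0,0,0,0,0],
    [0,0,0,0,0],
    [0,0,0,0,0],
    [0,0,0,0,0],
  ],
)

```text
t: 52.55
tool_pos: [544.8, -315.9, 160.0]
orientation: [-0.0, 0.929, -0.37, -0.0]
force: [-0.1, 0.3, 1.1]
grip_width: 85.7
```

Run:
```python
from h import *
go(544.8,-317,42.2,-43.4)
a=ctrl.read_camera("top");cv2.imwrite("pics/top20.png",a);cv2.imwrite("pics/top20c.png",cv2.resize(a[92:202,190:325],None,fx=5.5,fy=5.5,interpolation=cv2.INTER_CUBIC))
```

```text
t 52.55 pos [ 544.8 -315.9  160. ] alpha -43.4 tilt [ 0.  0. -1.] F [-0.1  0.3  1.1] w 85.7 q7 0.08
delta now-axes [  0.8   0.8 117.8] turn 0.0 | delta after turn [  0.8   0.8 117.8] dist 117.8
```

View pics/top20c.png

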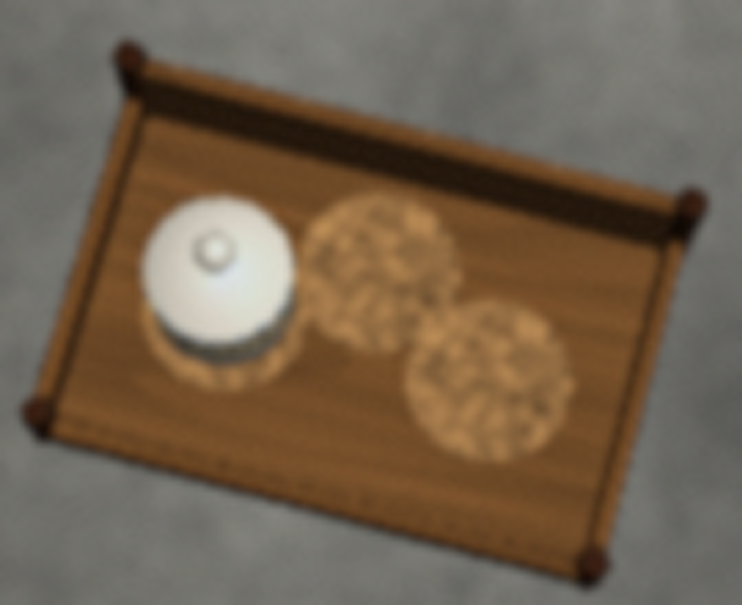

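The sugar bowl's knob is at (214,250); it was at (214,251) at the start, so the bowl is back in place. Next the jar.

>>> step_arm(
  moves=[
    [0,1,1,8,0],
    [0,0,0,14,0],
    [0,0,0,14,0],
    [0,0,0,14,0],
    [0,0,0,12,0],
  ],
)

```text
t: 53.02
tool_pos: [544.1, -317.8, 96.4]
orientation: [-0.0, 0.929, -0.37, -0.001]
force: [0.2, 0.1, 0.8]
grip_width: 85.3
```

>>> step_arm(
  moves=[
    [0,0,0,14,0],
    [0,0,0,12,0],
    [0,0,0,11,0],
    [0,0,0,9,0],
    [0,0,0,6,0],
  ],
)

```text
t: 53.43
tool_pos: [544.2, -317.8, 44.7]
orientation: [-0.0, 0.929, -0.37, -0.001]
force: [-0.1, -0.1, 0.1]
grip_width: 85.2
```

>>> step_arm(
  moves=[
    [0,0,0,3,0],
    [0,0,0,0,0],
    [0,0,0,0,0],
    [0,0,0,0,0],
    [0,0,0,0,0],
  ],
)

```text
t: 53.85
tool_pos: [544.9, -318.4, 43.8]
orientation: [0.0, 0.929, -0.37, 0.001]
force: [0.3, 0.3, 0.4]
grip_width: 85.4
```

Run:
```python
from h import *
go(544.8,-317,42.2,-43.4)
a=ctrl.read_camera("scene");cv2.imwrite("pics/scene21.png",cv2.resize(a[170:350,60:230],None,fx=3,fy=3,interpolation=2))
```

```text
t 53.85 pos [ 544.9 -318.4   43.8] alpha -43.5 tilt [ 0.001 -0.001 -1.   ] F [0.3 0.3 0.4] w 85.4 q7 0.15
delta now-axes [-1.  -0.9  1.6] turn -0.1 | delta after turn [-1.  -0.9  1.6] dist 2.1
```

View pics/scene21.png

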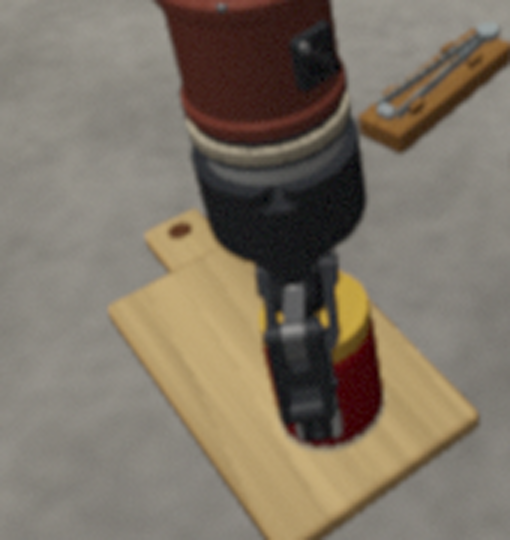

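The fingers straddle the jar. I close and lift.

>>> step_arm(
  moves=[
    [0,-1,-1,1.5,0],
    [0,0,0,0,0],
    [60,0,0,0,0],
    [60,0,0,0,0],
    [255,0,0,0,0],
  ],
  force=30,
)

```text
t: 54.32
tool_pos: [544.7, -317.0, 42.1]
orientation: [0.0, 0.929, -0.37, 0.0]
force: [0.2, 1.0, 0.7]
grip_width: 59.3
```

>>> step_arm(
  moves=[
    [255,0,0,0,0],
    [255,0,0,0,0],
    [255,0,0,0,0],
    [255,0,0,0,0],
    [255,0,0,0,0],
  ],
)

```text
t: 54.73
tool_pos: [544.8, -316.8, 42.0]
orientation: [0.0, 0.929, -0.37, 0.0]
force: [0.1, -0.0, 4.7]
grip_width: 59.4
```

>>> step_arm(
  moves=[
    [255,0,0,0,0],
    [255,0,0,0,0],
    [255,0,0,0,0],
    [255,0,0,0,0],
    [255,0,0,0,0],
  ],
)

```text
t: 55.15
tool_pos: [544.8, -316.8, 42.0]
orientation: [0.0, 0.929, -0.37, 0.0]
force: [0.0, 0.8, 5.3]
grip_width: 59.4
```

>>> step_arm(
  moves=[
    [255,0,0,-5,0],
    [255,0,0,-10,0],
    [255,0,0,-10,0],
    [255,0,0,-15,0],
    [255,0,0,-15,0],
  ],
)

```text
t: 55.57
tool_pos: [544.0, -316.3, 97.0]
orientation: [-0.0, 0.929, -0.37, -0.001]
force: [1.0, 0.0, -2.3]
grip_width: 59.2
```

>>> step_arm(
  moves=[
    [255,0,0,-15,0],
    [255,0,0,-15,0],
    [255,0,0,-15,0],
    [255,0,0,-12,0],
    [255,0,0,-8,0],
  ],
)

```text
t: 55.98
tool_pos: [544.8, -316.9, 163.4]
orientation: [0.0, 0.929, -0.37, 0.001]
force: [0.3, 0.3, -3.2]
grip_width: 59.3
```

Run:
```python
from h import *
go(592.7,-45.7,160,-43.4)
```

```text
t 55.98 pos [ 544.8 -316.9  163.4] alpha -43.5 tilt [ 0.002 -0.001 -1.   ] F [ 0.3  0.3 -3.2] w 59.3 q7 0.08
delta now-axes [-151.8 -229.8    3.4] turn -0.1 | delta after turn [-151.6 -230.     3.4] dist 275.5
```

>>> step_arm(
  moves=[
    [255,-3,-5,0,0],
    [255,-7,-10,0,0],
    [255,-11,-16,0,0],
    [255,-14,-21,0,0],
    [255,-14,-21,0,0],
  ],
)

```text
t: 56.4
tool_pos: [558.5, -227.4, 160.1]
orientation: [-0.0, 0.929, -0.37, -0.002]
force: [1.2, 0.1, -2.6]
grip_width: 59.1
```

>>> step_arm(
  moves=[
    [255,-14,-21,0,0],
    [255,-14,-21,0,0],
    [255,-14,-21,0,0],
    [255,-14,-21,0,0],
    [255,-13,-20,0,0],
  ],
)

```text
t: 56.82
tool_pos: [579.8, -103.1, 160.1]
orientation: [-0.0, 0.929, -0.369, -0.002]
force: [0.7, 0.8, -2.8]
grip_width: 59.7
```

>>> step_arm(
  moves=[
    [255,-12,-19,0,0],
    [255,-9,-15,0,0],
    [255,-7,-10,0,0],
    [255,-4,-6,0,0],
    [255,-1,-3,0,0],
  ],
)

```text
t: 57.23
tool_pos: [592.6, -43.7, 160.7]
orientation: [-0.0, 0.929, -0.369, -0.001]
force: [0.2, 0.1, -3.6]
grip_width: 59.2
```

>>> step_arm(
  moves=[
    [255,0,0,0,0],
    [255,0,0,0,0],
    [255,0,0,0,0],
    [255,0,0,0,0],
    [255,0,0,0,0],
  ],
)

```text
t: 57.65
tool_pos: [592.9, -46.9, 161.6]
orientation: [0.0, 0.929, -0.371, 0.0]
force: [0.4, -0.1, -2.4]
grip_width: 59.5
```

Run:
```python
from h import *
go(592.7,-45.7,36.1,-43.4)
a=ctrl.read_camera("scene");cv2.imwrite("pics/scene22.png",a)
```

```text
t 57.65 pos [592.9 -46.9 161.6] alpha -43.6 tilt [ 0. -0. -1.] F [ 0.4 -0.1 -2.4] w 59.5 q7 -0.34
delta now-axes [ -1.   -0.7 125.5] turn -0.2 | delta after turn [ -1.   -0.7 125.5] dist 125.5
```

View pics/scene22.png

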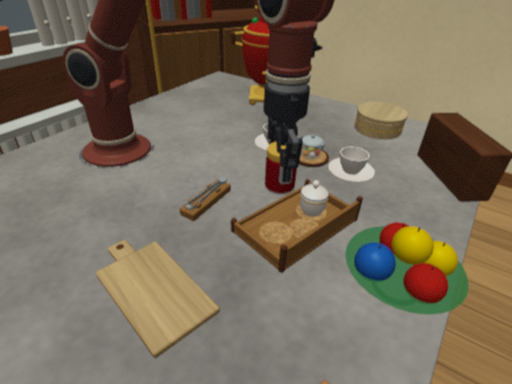

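The jar hangs above its place, and the dish and the sugar bowl are standing where they should. I lower it.

>>> step_arm(
  moves=[
    [255,0,0,5,0],
    [255,0,0,10,0],
    [255,0,0,14,0],
    [255,0,0,14,0],
    [255,0,0,12,0],
  ],
)

```text
t: 58.12
tool_pos: [592.4, -45.5, 104.7]
orientation: [0.0, 0.929, -0.37, -0.001]
force: [-0.6, -0.3, -2.2]
grip_width: 59.4
```

>>> step_arm(
  moves=[
    [255,0,0,12,0],
    [255,0,0,12,0],
    [255,0,0,12,0],
    [255,0,0,9,0],
    [255,0,0,6,0],
  ],
)

```text
t: 58.53
tool_pos: [592.6, -45.7, 54.0]
orientation: [0.0, 0.929, -0.37, -0.001]
force: [0.4, 0.2, -2.9]
grip_width: 59.5
```

>>> step_arm(
  moves=[
    [255,0,0,4,0],
    [255,0,0,3,0],
    [255,0,0,2,0],
    [255,0,0,0,0],
    [255,0,0,0,0],
  ],
)

```text
t: 58.95
tool_pos: [593.4, -45.8, 46.9]
orientation: [-0.0, 0.929, -0.37, 0.0]
force: [-0.2, 0.1, -2.8]
grip_width: 59.3
```

>>> step_arm(
  moves=[
    [255,0,0,1,0],
    [255,0,0,1,0],
    [255,0,0,1,0],
    [255,0,0,0,0],
    [255,0,0,0,0],
  ],
)

```text
t: 59.37
tool_pos: [593.1, -45.8, 43.5]
orientation: [0.0, 0.929, -0.37, -0.0]
force: [0.5, 0.1, -2.4]
grip_width: 59.5
```

Run:
```python
from h import *
go(592.7,-45.7,36.1,-43.4)
```

```text
t 59.37 pos [593.1 -45.8  43.5] alpha -43.5 tilt [-0.  0. -1.] F [ 0.5  0.1 -2.4] w 59.5 q7 -0.25
delta now-axes [-0.3  0.2  7.4] turn -0.1 | delta after turn [-0.3  0.2  7.4] dist 7.4
```

>>> step_arm(
  moves=[
    [255,0,0,2,0],
    [255,0,0,1.5,0],
    [255,0,0,1.5,0],
    [255,0,0,1,0],
    [255,0,0,0,0],
  ],
)

```text
t: 59.78
tool_pos: [592.9, -45.8, 37.2]
orientation: [0.0, 0.929, -0.37, -0.0]
force: [0.7, 0.8, -2.6]
grip_width: 59.3
```

>>> step_arm(
  moves=[
    [255,0,0,0.5,0],
    [255,0,0,0.5,0],
    [255,0,0,0,0],
    [255,0,0,0,0],
    [255,0,0,0,0],
  ],
)

```text
t: 60.2
tool_pos: [593.1, -45.8, 36.6]
orientation: [0.0, 0.929, -0.37, 0.0]
force: [0.9, 0.0, -2.3]
grip_width: 59.5
```

>>> step_arm(
  moves=[
    [255,0,0,0.5,0],
    [255,0,0,0,0],
    [255,0,0,0,0],
    [255,0,0,0,0],
    [255,0,0,0,0],
  ],
)

```text
t: 60.62
tool_pos: [593.2, -45.8, 36.0]
orientation: [0.0, 0.929, -0.37, 0.0]
force: [0.9, 0.3, -2.0]
grip_width: 59.0
```

>>> step_arm(
  moves=[
    [255,0,0,0.5,0],
    [255,0,0,0,0],
    [255,0,0,0,0],
    [255,0,0,0,0],
    [255,0,0,0,0],
  ],
)

```text
t: 61.03
tool_pos: [593.3, -45.8, 36.0]
orientation: [-0.0, 0.929, -0.37, 0.0]
force: [-2.1, -0.1, 3.7]
grip_width: 59.2
```

The jar is standing. I release, rise, and clear off to the near right for the final look.

>>> step_arm(
  moves=[
    [60,0,0,0,0],
    [60,0,0,0,0],
    [0,0,0,0,0],
    [0,0,0,0,0],
    [0,0,0,0,0],
  ],
)

```text
t: 61.45
tool_pos: [593.1, -45.9, 35.4]
orientation: [0.0, 0.929, -0.37, -0.0]
force: [-0.5, -0.2, 0.1]
grip_width: 85.1
```

>>> step_arm(
  moves=[
    [0,0,0,-5,0],
    [0,0,0,-15,0],
    [0,0,0,-25,0],
    [0,0,0,-30,0],
    [0,0,0,-30,0],
  ],
)

```text
t: 61.87
tool_pos: [592.6, -45.9, 141.5]
orientation: [0.0, 0.929, -0.37, -0.001]
force: [0.7, 0.7, 0.8]
grip_width: 85.8
```

>>> step_arm(
  moves=[
    [0,0,0,-25,0],
    [0,0,0,-10,0],
    [0,10,15,0,0],
    [0,17,25,0,0],
    [0,17,25,0,0],
  ],
)

```text
t: 62.28
tool_pos: [580.2, -122.3, 175.1]
orientation: [-0.0, 0.93, -0.368, -0.0]
force: [0.9, -0.9, -0.1]
grip_width: 85.3
```

>>> step_arm(
  moves=[
    [0,17,25,0,0],
    [0,17,25,0,0],
    [0,17,25,0,0],
    [0,17,25,0,0],
    [0,17,25,0,0],
  ],
)

```text
t: 62.7
tool_pos: [555.2, -273.5, 174.8]
orientation: [-0.0, 0.929, -0.37, -0.001]
force: [0.2, 0.3, 0.3]
grip_width: 85.4
```

>>> step_arm(
  moves=[
    [0,10,15,0,0],
    [0,5,8,0,0],
    [0,0,0,0,0],
    [0,0,0,0,0],
    [0,0,0,0,0],
  ],
)

```text
t: 63.12
tool_pos: [552.0, -296.8, 175.0]
orientation: [-0.001, 0.929, -0.369, -0.001]
force: [0.3, 0.7, -0.7]
grip_width: 85.5
```

>>> step_arm(
  moves=[
    [0,0,0,0,0],
    [0,0,0,0,0],
    [0,0,0,0,0],
    [0,0,0,0,0],
    [0,0,0,0,0],
  ],
)

```text
t: 63.53
tool_pos: [551.3, -299.1, 175.6]
orientation: [-0.0, 0.929, -0.37, 0.0]
force: [0.5, -0.3, -0.4]
grip_width: 85.4
```

Run:
```python
from h import *
go(545,-317,160,-43.4)
s=ctrl.read_camera("scene");cv2.imwrite("pics/scene23.png",s)
a=ctrl.read_camera("top");cv2.imwrite("pics/top23.png",a);cv2.imwrite("pics/top23c.png",cv2.resize(a[92:202,190:325],None,fx=5.5,fy=5.5,interpolation=cv2.INTER_CUBIC))
hsv=cv2.cvtColor(a,cv2.COLOR_BGR2HSV);m=cv2.inRange(hsv,(18,120,100),(32,255,255));m[:, :262]=0;m[:,300:]=0;m[:135]=0;m[175:]=0
x=cv2.moments(m,True);print("lid",x["m00"],onz("top",x["m10"]/x["m00"],x["m01"]/x["m00"],93).round(1))
# bystander check: shift of image patches since the start
a0=cv2.imread("pics/top0.png")
for n,(u0,v0,u1,v1) in dict(cup1=(100,112,165,170),cup2=(88,220,155,285),tongs=(238,230,318,262)).items():
    print(n,cv2.phaseCorrelate(np.float32(cv2.cvtColor(a0[v0:v1,u0:u1],6)),np.float32(cv2.cvtColor(a[v0:v1,u0:u1],6))))
```

```text
t 63.53 pos [ 551.3 -299.1  175.6] alpha -43.4 tilt [ 0.  0. -1.] F [ 0.5 -0.3 -0.4] w 85.4 q7 0.05
delta now-axes [ 7.8 17.3 15.6] turn -0.0 | delta after turn [ 7.8 17.3 15.6] dist 24.6
lid 565.0 [593.8 -45.5  93. ]
cup1 ((0.025932799982953725, 0.02275698021071193), 0.96958818214911)
cup2 ((-0.044725669296390436, 0.008333340389938826), 0.9952184408903122)
tongs ((0.039177422857740396, -0.17559451402223658), 0.4578464437276125)
```

View pics/scene23.png

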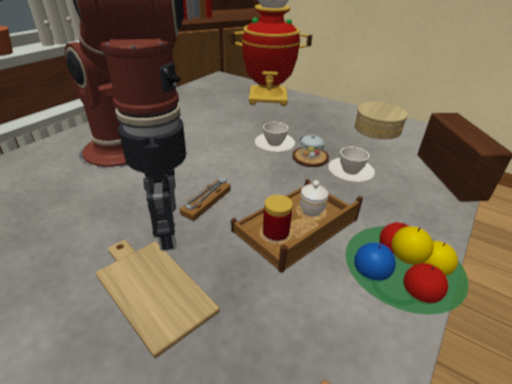

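View pics/top23c.png

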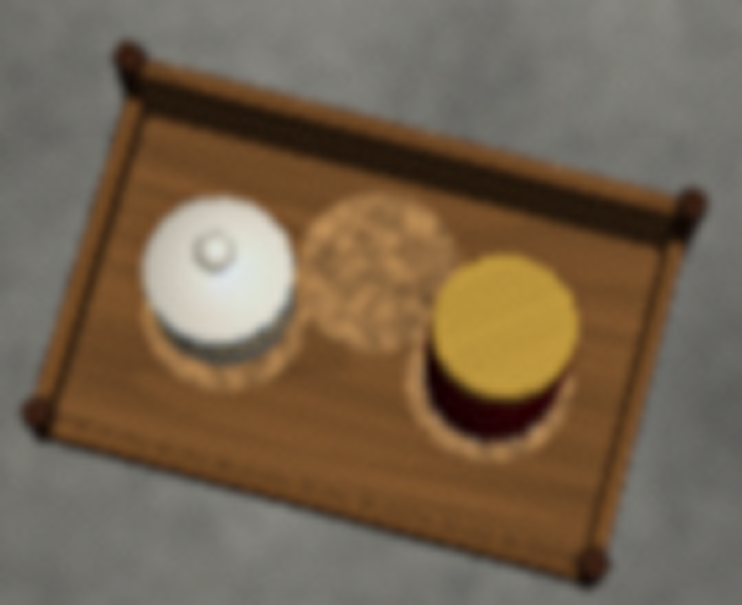

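The jar's lid is within 1 mm of where it was at the start. The sugar bowl's knob is unchanged at (214,250), the dish stands on the trivet, and the cups and tongs have not moved. I hand the job in.

```bash
python3 -c "
from bench import ctrl
print(ctrl.finish_job())"
```

```text
the job is handed in; nothing more can be done
None
```

The job is handed in at about 64 s of the 128 s allowed. The one doubt is a collision at the start: my first turn swung a finger against the samovar.

**What I did:** I set the sugar bowl and then the jam jar on the board, and stood the candy dish on the trivet. Then I put the sugar bowl and the jar back on the tray. All three stayed upright, and each was lowered in small steps until the force reading showed contact.

**Last checks:**

| Thing | Result |
|---|---|
| Jam jar | lid within about 1 mm of its starting position |
| Sugar bowl | knob within about 1 pixel of the enlarged top view (under 1 mm) of its start |
| Candy dish | about 1–3 mm from the trivet's middle, from the top view and from both views together |
| Cups and tongs | moved less than 0.2 pixel in the top view; the tongs match was weak (0.46), but the scene picture shows them in place |
| Arm | clear of everything, force near zero |

**What went wrong or disagreed:**
- **Samovar contact:** the wrist force read about 53 N, under the 120 N wrist limit. It was the fingers that touched, and I backed off at once; the samovar still stands. I can't tell whether it counts against the 40 N limit on the arm or gripper body.
- **Dish position:** the scene view alone, with the knob's height assumed, put the dish up to about 9 mm from the trivet's middle. That view is sensitive to the assumed height, and 9 mm is still within the 15 mm allowed.

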